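# Find the high spot of a collar with a dial indicator

### The arm

A 6-joint arm with a two-finger parallel gripper is mounted at the origin on the work surface. World frame = base frame: x ahead of the robot, y to its left, z up, the work surface at z = 0. Lengths are in mm, angles in rad, forces in N, time in s.
With the tool pointing down it reaches from about 350 to 975 mm from the base axis. Payload 7.1 kg.
Tool frame: the origin (TCP) lies at the very end of the fingers, on their centre line; the grasp point (between the pads) lies 19 mm behind it; x points along the fingers, z is the direction in which the jaws open and shut, and the axes are right-handed (so a half turn about x gives the same grasp; the last joint's range is limited). The gripper opens to 88 mm and grips with 3 to 60 N. Pads are 20 mm wide; open, the fingers measure 115 mm over their backs; the gripper's body (75 mm by 178 mm) begins 61 mm behind the grasp point.
Start: joints at [-1.345, 0.423, 1.63, -0, 1.089, -0.019], TCP at [151.495, -606.345, 201.875] pointing down, gripper open.
Joint ranges: [-3, 3], [-0.9, 2.11], [0.09, 2.58], [-1.31, 4.45], [0.11, 2.69], [-2.54, 2.54]. Speed limits (rad/s): [2.39, 2.39, 3.01, 3.14, 3.14, 3.14].

### API

Orientations are given as a rotation vector (axis times angle).
In Python, from workcell import * gives the robot as it stands.
- The arm moves only by the shell command python3 -m crank 'ROWS'. ROWS is JSON, a list of rows, each a list of 3 entries, a list of its own where there are three numbers: the shift along the tool's x, y, z in cm, then the turn, a rotation vector about the tool's x, y, z in degrees, then the finger opening in cm, from 0 to 8.78. In form: [[[dx, dy, dz], [rx, ry, rz], claw], ...]. A call has 1 to 5 rows; each row shifts and turns the commanded pose from where the row before left it, along the tool's axes as they then stand; what a row does not reach is not made up. A row lasts 1/8 s, in which the tool goes at most 62.5 mm and 10.7 degrees, less where a joint would pass 70% of its speed; a pose out of reach is approached as far as the arm can. A call with a gripper value outside its range is refused whole. The fingers move at their own pace and stop on an object; the grip force is fixed at half the most. Time passes only in rows, so rows that do not move let the fingers close. It gives the time, the measured TCP pose, the force and the opening at its end, in the units of the state.
- get_obs(): the state, without advancing time (a new reading comes with each control period).
- get_image(name): name is "scene" or "top" or "wrist"; returns a dict with "pixels" (420x560x3 uint8, red, green, blue), "mtx" (3x3 intrinsics, pixels), "D" ([k1, k2, p1, p2, k3] as OpenCV has them; the pictures are not rectified), "view" (4x4, takes a point from world to camera coordinates). Camera axes: x right, y down, z forward; pixel columns grow to the right and rows downward; lengths in mm; the calibration is good to about 2 mm. A picture is of the moment at which its call begins. There is no depth.
- close_job(): hands the job in, once; it reports no verdict.
The state is a dict: "t": time; "qpos": joint angles; "qvel": joint speeds; "joint_torque": joint torques, N m; "ee_pos": TCP position; "orientation": TCP orientation; "ft_force": force on the tool from outside, world axes, zero at the start; "moment": the same for the moment, N m; "width": finger opening in mm.
Only numpy, scipy, OpenCV 4.12 (cv2) and the standard library are available. Lean on these libraries where they do the work, as an engineer would, in place of code of your own. Each camera call takes 0.05 s, during which the arm holds its last target.

### The job

Lower the indicator carriage by its black knob until the plunger rests on the spindle's off-centre collar and the dial needle stands about straight up at mid-scale, without driving it to its end stop. Then turn the spindle gently by its handwheel to find the collar's high spot, and leave it with the high spot under the plunger, the needle at its highest reading. Handle the stand gently, never touch the plunger, and leave everything else on the bench as it is.

Things in the scene. Friction and masses are not known exactly. Their poses are not given: they have to be found in the camera images.
- stand: fixed runout stand. Red base plate 180 x 340 mm, 12 mm thick. Origin: on the bench surface under the plate; z up, local y along the spindle towards its handwheel. The spindle (shaft 16 mm thick) lies along y in two V-blocks (at y = +40 and -85 mm) under brass straps, axis 85 mm above the bench at x = 0; handwheel at y = +105, collar at y = -50, indicator column at y = -130 mm
- wheel_axis (a point): fixed point on the spindle axis at the handwheel's centre; y runs along the axis. Handwheel: flat disc 80 mm across, 10 mm thick along y, 40 mm free beside its inner face. Pinch it by its two faces near the top of the rim, swing it round the axis, release, take it again; grip it with 10 to 35 N. It turns endlessly both ways, stiffly (0.05 N m), stays where left, and is rigid with shaft and collar
- collar_axis (a point): fixed point on the spindle axis at the collar's middle. Collar: plain steel disc 40 mm across, 24 mm wide along y, set 3 mm off centre in an unmarked direction: as the spindle turns, its top goes between 102 mm (low spot up) and 108 mm (high spot up) above the bench
- knob_center (a point): grip point on the axis of the black round knob, 24 mm across, 44 mm high, on top of the indicator carriage (a sleeve on the column); this point is 28 mm above the sleeve's shoulder and 16 mm below the knob's top. The carriage with the dial on its arm slides straight up and down, 36 mm in all, against 9 N of friction, stays where left; it starts near the top. Grip with 15 to 35 N
- plunger: sprung steel pin with an 8 mm ball end under the dial, straight above the collar's middle; origin at the ball's lowest point. Its spring pushes it down out of the dial with 0.8 N when fully out, 2.9 N when fully in; travel 16 mm
- plunger_tip (a point): lowest point of the plunger's ball end; when it rests on the collar this is the height of the collar's top, less up to 0.5 mm of give in the contact
- needle (a joint): angle of the dial's needle, rad: 0 with the plunger fully out (needle at lower left), growing clockwise 0.2945 rad per mm the plunger is pushed in; 2.356 at 8 mm (mid-scale, straight up), 4.712 at the end stop (16 mm, lower right). The dial, 66 mm across, sits above the collar, faces the stand's +x and is tilted up 35 degrees; its top is about level with the knob's
- spare_collar_mid (a point): a loose plain steel ring, 40 mm across, 16 mm high, lying on the base plate; not part of the job (origin at its middle)
- lens_cell_mid (a point): a small stepped brass lens cell, 32 mm across, 24 mm high, standing on the base plate; not part of the job (origin at its middle)
- objective_mid (a point): a steel microscope objective, 32 mm across, 47 mm high, on the bench; not part of the job (origin at its middle)
- eyepiece_mid (a point): a black eyepiece, 38 mm across, 64 mm high, on the bench; not part of the job (origin at its middle)
- driver_grip (a point): a grey-handled screwdriver 150 mm long, on the bench; not part of the job (origin at its middle)
- micrometer_mid (a point): a steel micrometer head lying on the bench, 110 mm long, 18 mm thick; not part of the job (origin at its middle)
- jar_mid (a point): an amber glass jar with black lid, 48 mm across, 60 mm high, on the bench; not part of the job (origin at its middle)

How it is judged:
By the outcome, as a careful person would: the job done as asked, in the order asked, and still so for the second after the job is handed in, with the robot touching nothing.
It also fails if it takes over 72 s, if anything falls off the work surface, if the arm or the gripper's body presses on something with over 40 N, if the wrist force passes 120 N, or if a joint passes its speed limit or range.

## Working session

There is one attempt and no reset: what is moved stays moved. The work goes in short steps, Python scripts to look and compute and a shell command to move; the robot and the scene stay as the last step left them, time stands still between calls to the robot, and variables do not carry over. Pictures are saved under pics/ and viewed, and the job is handed in when it is done.

```bash
ls; mkdir -p pics
cat > h.py <<'E'
from workcell import *
import numpy as np, cv2
from scipy.spatial.transform import Rotation as R
def snap(n,f):
    i=get_image(n); cv2.imwrite('pics/'+f,cv2.cvtColor(i['pixels'],cv2.COLOR_RGB2BGR)); np.savez('pics/'+f[:-4]+'.npz',**{k:np.array(v) for k,v in i.items()}); return i
def load(f): return dict(np.load('pics/'+f+'.npz'))
def ray(i,uv):
    p=cv2.undistortPoints(np.array([[uv]],float),i['mtx'],i['D'])[0,0]
    V=i['view']; Rm=V[:3,:3]; c=-Rm.T@V[:3,3]; d=Rm.T@np.array([p[0],p[1],1]); return c,d/np.linalg.norm(d)
def onz(i,uv,z):
    c,d=ray(i,uv); return c+d*(z-c[2])/d[2]
def tri(rs):
    A=0;b=0
    for c,d in rs:
        P=np.eye(3)-np.outer(d,d);A=A+P;b=b+P@c
    x=np.linalg.solve(A,b); return x,[np.linalg.norm((np.eye(3)-np.outer(d,d))@(x-c)) for c,d in rs]
def proj(i,X):
    V=i['view']; return cv2.projectPoints(np.array(X,float).reshape(-1,1,3),cv2.Rodrigues(V[:3,:3])[0],V[:3,3],i['mtx'],i['D'])[0][:,0]
E
python3 - <<'E'
from h import *
o=get_obs();print(o)
for n in ['scene','top','wrist']:
    i=snap(n,n+'0.png'); V=i['view'];print(n,-V[:3,:3].T@V[:3,3],V[2,:3])
E
```

```text
pics
{'t': 0.0, 'qpos': array([-1.34503195e+00,  4.23785627e-01,  1.63065700e+00,  8.67547741e-06,
        1.08860678e+00, -1.89592861e-02]), 'qvel': array([-1.31433499e-05, -1.03414885e-03,  4.74387580e-04,  1.10223594e-03,
        5.28784885e-04,  7.53358161e-04]), 'joint_torque': array([-1.35939474e-03, -5.44620252e+01, -2.73668075e+01,  6.42558374e-02,
        2.27145420e-02, -1.03330653e-04]), 'ee_pos': array([ 151.35529542, -605.81193619,  201.14915737]), 'orientation': array([ 1.02799468,  1.316232  , -1.02645226]), 'ft_force': array([ 3.49955335e-04,  5.56631762e-01, -6.48240518e-01]), 'moment': array([-0.00974697, -0.01744482, -0.05101165]), 'width': 87.86642708682848}
scene [1268.86164943  362.20287233  801.14397472] [-0.70435718 -0.34233504 -0.62184217]
top [ 250.28426169   -9.95125038 1392.30166192] [ 0.20692598 -0.01659225 -0.97821589]
wrist [ 233.03422182 -586.01673905  384.21267219] [-0.29803854 -0.07243802 -0.95180133]
```

View pics/scene0.png

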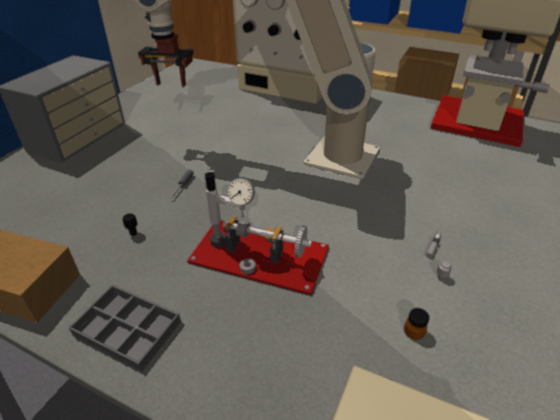

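View pics/top0.png

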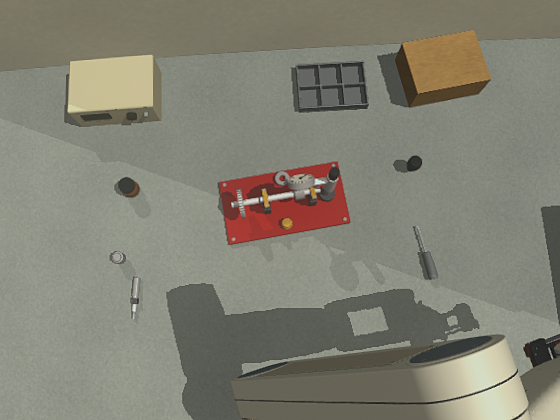

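View pics/wrist0.png

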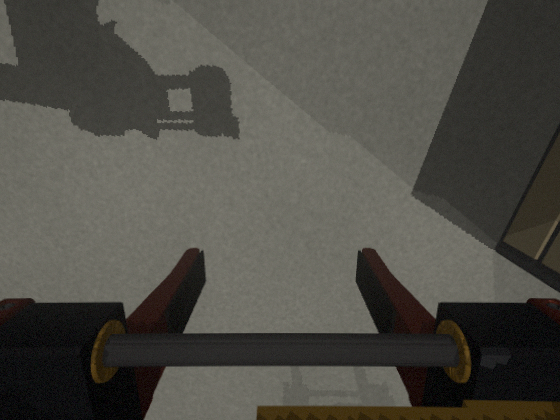

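Run:
```python
from h import *
i=load('top0');s=load('scene0')
def red(p): 
    p=p.astype(int); return ((p[...,0]>90)&(p[...,1]<50)&(p[...,2]<50)).astype(np.uint8)
m=red(i['pixels']);m[300:]=0
cs=max(cv2.findContours(cv2.morphologyEx(m,cv2.MORPH_CLOSE,np.ones((9,9))),0,1)[0],key=cv2.contourArea)
box=cv2.boxPoints(cv2.minAreaRect(cs))
ap=cv2.approxPolyDP(cv2.convexHull(cs),6,True)[:,0]
print(box,ap)
pts=np.array([onz(i,p,12)[:2] for p in cs[:,0].astype(float)])
r=cv2.minAreaRect(pts.astype(np.float32));print(r);print(cv2.boxPoints(r))
m=red(s['pixels']);m[:200]=0;m[:,:150]=0;m[:,350:]=0
cs=max(cv2.findContours(cv2.morphologyEx(m,cv2.MORPH_CLOSE,np.ones((9,9))),0,1)[0],key=cv2.contourArea)
pts=np.array([onz(s,p,12)[:2] for p in cs[:,0].astype(float)])
r=cv2.minAreaRect(pts.astype(np.float32));print(r);print(cv2.boxPoints(r))
for n,im,(x0,y0,x1,y1),k in [('t',i,(210,150,360,250),5),('s',s,(180,160,340,300),5)]:
    p=im['pixels'][y0:y1,x0:x1]; cv2.imwrite(f'pics/c{n}.png',cv2.cvtColor(cv2.resize(p,None,fx=k,fy=k,interpolation=cv2.INTER_CUBIC)[:600,:800],cv2.COLOR_RGB2BGR))
```

```text
[[219.19333 181.75922]
 [301.52316 168.35669]
 [307.44992 204.76398]
 [225.12009 218.1665 ]] [[306 197]
 [306 205]
 [225 216]
 [222 199]
 [250 177]
 [273 173]]
((598.6898193359375, 14.916023254394531), (105.6326904296875, 230.78897094726562), 5.710939884185791)
[[ 534.6528    124.482025]
 [ 557.61847  -105.16145 ]
 [ 662.72687   -94.64998 ]
 [ 639.76117   134.9935  ]]
((577.048583984375, -36.550445556640625), (176.67515563964844, 336.4764099121094), 6.662217140197754)
[[ 469.7892   120.30316]
 [ 508.82584 -213.90115]
 [ 684.308   -193.40405]
 [ 645.27136  140.80026]]
```

View pics/ct.png

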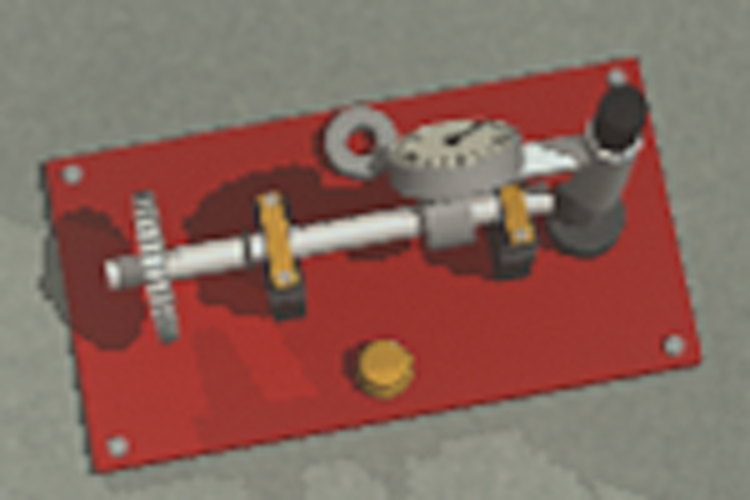

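View pics/cs.png

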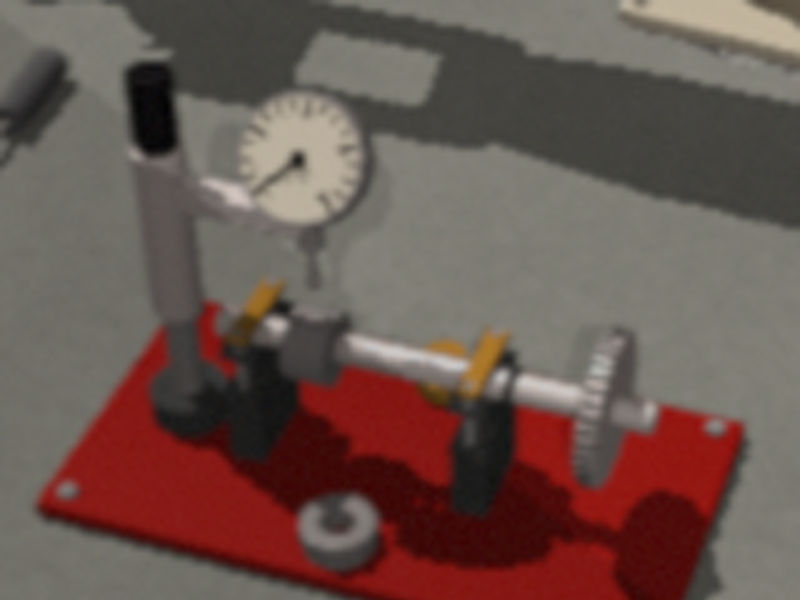

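Run:
```python
from h import *
i=load('top0');s=load('scene0')
P=np.array([onz(i,p,12)[:2] for p in [(218.4,182.4),(337.4,161.4),(350.2,222.4),(228.6,244.6)]]);print(P,P.mean(0))
print(cv2.minAreaRect(P.astype(np.float32)))
print('knobtop',tri([ray(i,(335.5,170)),ray(s,(209.6,174))]))
print('wheel hub end',tri([ray(i,(210+112/5,150+273/5)),ray(s,(180+648/5,160+415/5))]))
for c,a in [((578,-36.5),6.5),(P.mean(0),6.2)]:
  for l in [(0,-130),(0,105),(0,-50)]:
    a_=np.radians(a);x=np.array([np.cos(a_),np.sin(a_)]);y=np.array([-x[1],x[0]]);print(l,np.array(c)+l[0]*x+l[1]*y)
```

```text
[[ 637.69302143  138.0639167 ]
 [ 677.08702072 -198.97486523]
 [ 500.41843808 -218.54337042]
 [ 460.88066943  117.38740044]] [569.01978742 -40.51672963]
((568.993408203125, -40.7926025390625), (178.01715087890625, 339.33319091796875), 6.66990327835083)
knobtop (array([ 586.22029898, -160.06124667,  234.69999987]), [np.float64(2.276693882119591), np.float64(2.276693882119713)])
wheel hub end (array([555.12941395,  96.42505199,  82.4783867 ]), [np.float64(0.2708260247234611), np.float64(0.27082602472337614)])
(0, -130) [ 592.71641779 -165.66434124]
(0, 105) [566.11366255  67.82504485]
(0, -50) [583.66016069 -86.17859278]
(0, -130) [ 583.05970366 -169.75635494]
(0, 105) [557.67985507  63.86912159]
(0, -50) [574.4197552  -90.22427783]
```

Run:
```python
from h import *
i=load('top0');s=load('scene0')
for a,b in [((337.4,161.4),(188,261.5)),((350.2,222.4),(221.5,221)),((228.6,244.6),(328.8,245.5))]:
    print(tri([ray(i,a),ray(s,b)]),onz(s,b,12))
p=s['pixels'][165:230,190:260];cv2.imwrite('pics/dial0.png',cv2.cvtColor(cv2.resize(p,None,fx=9,fy=9,interpolation=cv2.INTER_CUBIC),cv2.COLOR_RGB2BGR))
```

```text
(array([ 678.75014947, -198.15625871,    2.47479182]), [np.float64(2.393197340431692), np.float64(2.393197340431834)]) [ 685.16024946 -189.03333824   12.        ]
(array([ 4.98805130e+02, -2.12950174e+02,  3.49708402e-02]), [np.float64(8.123940036628277), np.float64(8.123940036628152)]) [ 508.50801622 -196.13261732   12.        ]
(array([462.31024855, 118.39155116,   2.37535499]), [np.float64(0.12247572879275251), np.float64(0.12247572879274884)]) [471.98492742 121.44233291  12.        ]
```

View pics/dial0.png

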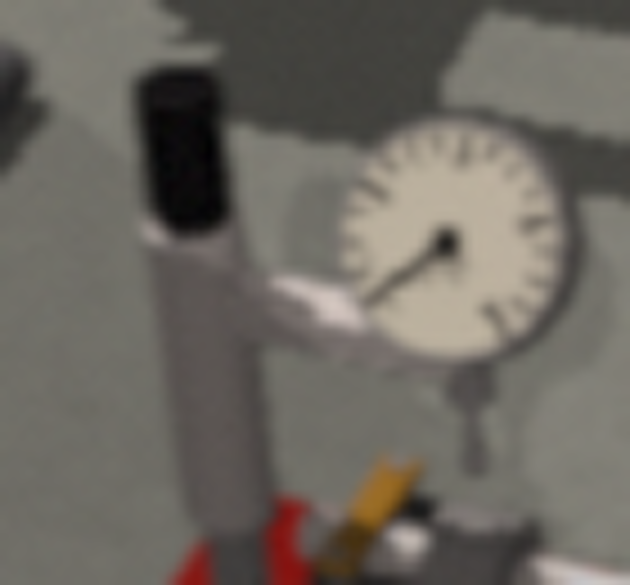

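```bash
cat >> h.py <<'E'
a_=np.radians(6.6);LX=np.array([np.cos(a_),np.sin(a_),0]);LY=np.array([-LX[1],LX[0],0]);LZ=np.array([0,0,1.])
C0=np.array([571,-39.5,0])
def loc(x,y,z): return C0+x*LX+y*LY+z*LZ
def plan(target,Rt):
    o=get_obs();Rc=R.from_rotvec(o['orientation']).as_matrix()
    print('t',round(o['t'],2),'shift cm (tool)',np.round(Rc.T@(np.array(target)-o['ee_pos'])/10,2),'turn deg',np.round(np.degrees(R.from_matrix(Rc.T@Rt).as_rotvec()),1))
# jaws along local x, tool down
def Rdown(zaxis): 
    x=-LZ; z=np.array(zaxis); y=np.cross(z,x); return np.array([x,y,z]).T
E
python3 - <<'E'
from h import *
o=get_obs();print(np.round(R.from_rotvec(o['orientation']).as_matrix(),3))
for n,z in [('+x',LX),('-x',-LX),('+y',LY),('-y',-LY)]:
    print(n);plan(loc(0,-130,330),Rdown(z))
i=load('wrist0');Rc=R.from_rotvec(o['orientation']).as_matrix();c=-i['view'][:3,:3].T@i['view'][:3,3];print('cam in tool',Rc.T@(c-o['ee_pos']),Rc.T@i['view'][2,:3])
E
```

```text
[[-0.     0.97   0.242]
 [ 0.001  0.242 -0.97 ]
 [-1.     0.    -0.001]]
+x
t 0.15 shift cm (tool) [-12.83  52.76 -31.91] turn deg [-82.6  -0.1  -0.1]
-x
t 0.15 shift cm (tool) [-12.83  52.76 -31.91] turn deg [97.4 -0.1  0.1]
+y
t 0.15 shift cm (tool) [-12.83  52.76 -31.91] turn deg [-1.726e+02 -0.000e+00 -1.000e-01]
-y
t 0.15 shift cm (tool) [-12.83  52.76 -31.91] turn deg [ 7.4 -0.1  0. ]
cam in tool [-182.94046361   84.03767974    0.26607244] [ 9.51796759e-01 -3.06728373e-01 -7.96935809e-04]
```

```bash
python3 -m crank '[[[-2,3.5,-2.1],[0,0,0],8.7],[[-2,3.5,-2.1],[0,0,0],8.7],[[-2,3.5,-2.1],[0,0,0],8.7],[[-2,3.5,-2.1],[0,0,0],8.7],[[-2,3.5,-2.1],[0,0,0],8.7]]'
python3 -m crank '[[[-0.6,3.5,-2.1],[0,0,0],8.7],[[-0.6,3.5,-2.1],[0,0,0],8.7],[[-0.6,3.5,-2.1],[0,0,0],8.7],[[-0.6,3.5,-2.1],[0,0,0],8.7],[[-0.6,3.5,-2.1],[0,0,0],8.7]]'
python3 -m crank '[[[0,3.5,-2.1],[0,0,0],8.7],[[0,3.5,-2.1],[0,0,0],8.7],[[0,3.5,-2.1],[0,0,0],8.7],[[0,3.5,-2.1],[0,0,0],8.7],[[0,3.5,-2.1],[0,0,0],8.7]]'
python3 -m crank '[[[0,0,0],[-10.3,0,0],8.7],[[0,0,0],[-10.3,0,0],8.7],[[0,0,0],[-10.3,0,0],8.7],[[0,0,0],[-10.3,0,0],8.7]]'
python3 -m crank '[[[0,0,0],[-10.3,0,0],8.7],[[0,0,0],[-10.3,0,0],8.7],[[0,0,0],[-10.3,0,0],8.7],[[0,0,0],[-10.3,0,0],8.7],[[0,0,0],[0,0,0],8.7]]'
python3 - <<'E'
from h import *
plan(loc(0,-130,330),Rdown(LX)); print(get_obs()['qpos'],get_obs()['ee_pos'])
snap('wrist','w1.png')
E
```

```text
t: 0.78
ee_pos: [296.5, -460.9, 302.3]
orientation: [1.027, 1.315, -1.027]
ft_force: [0.4, -0.4, 0.4]
width: 86.9
t: 1.4
ee_pos: [440.9, -316.6, 331.9]
orientation: [1.027, 1.315, -1.027]
ft_force: [0.4, -0.2, 0.2]
width: 87.1
t: 2.02
ee_pos: [585.2, -172.4, 331.6]
orientation: [1.027, 1.316, -1.027]
ft_force: [-0.0, -0.8, -0.5]
width: 87.4
t: 2.52
ee_pos: [584.3, -173.3, 331.5]
orientation: [0.471, 1.52, -0.471]
ft_force: [0.2, -0.4, 0.3]
width: 87.2
t: 3.15
ee_pos: [584.3, -173.4, 331.5]
orientation: [-0.087, 1.57, 0.087]
ft_force: [0.4, 0.3, 0.6]
width: 87.2
t 3.15 shift cm (tool) [0.15 0.46 0.21] turn deg [-0.3 -0.  -0. ]
[-3.08064088e-01  2.83050655e-01  1.52898921e+00  6.20599877e-06
  1.33018716e+00 -4.18594204e-01] [ 584.31875947 -173.4368902   331.54578631]
```

View pics/w1.png

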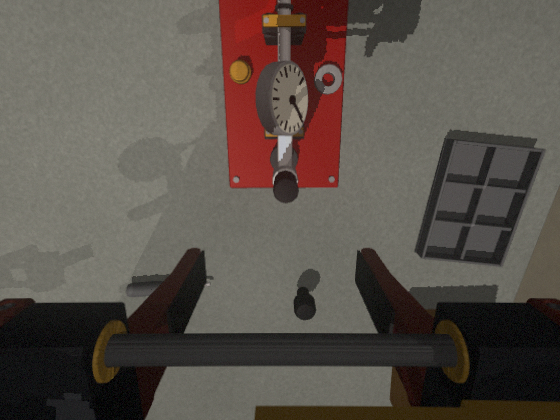

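Run:
```python
from h import *
w=load('w1');i=load('top0');s=load('scene0')
m=w['pixels'].astype(int);m=((m[...,0]>90)&(m[...,1]<60)&(m[...,2]<60)).astype(np.uint8);m[210:]=0
for r in (30,100,140,175,180): 
    c=np.where(m[r])[0];print(r,c.min(),c.max(),onz(w,(c.min(),r),12),onz(w,(c.max(),r),12))
c=np.where(m[:,240])[0];print('bottom',c.max(),onz(w,(240,c.max()),12))
c=np.where(m[:,330])[0];print('bottom',c.max(),onz(w,(330,c.max()),12))
print('knob wt',tri([ray(i,(335.5,170)),ray(w,(285,187))]),'ws',tri([ray(s,(209.6,174)),ray(w,(285,187))]),'all',tri([ray(i,(335.5,170)),ray(s,(209.6,174)),ray(w,(285,187))]))
p=w['pixels'][0:210,200:380];cv2.imwrite('pics/w1c.png',cv2.cvtColor(cv2.resize(p,None,fx=2.8,fy=2.8,interpolation=cv2.INTER_CUBIC),cv2.COLOR_RGB2BGR))
```

```text
30 221 345 [478.00802152  10.39658249  12.        ] [652.82557088  29.55775184  12.        ]
100 225 341 [488.42187983 -81.76475982  12.        ] [663.25288063 -62.52585147  12.        ]
140 227 339 [ 494.69428101 -140.54202086   12.        ] [ 670.25344569 -121.17379991   12.        ]
175 229 337 [ 501.07324552 -195.96489457   12.        ] [ 676.3964891  -176.57619677   12.        ]
180 229 337 [ 501.56040265 -204.26111988   12.        ] [ 677.77092521 -184.76733818   12.        ]
bottom 187 [ 520.32243775 -214.0071133    12.        ]
bottom 186 [ 667.96912362 -195.96901122   12.        ]
knob wt (array([ 587.20775014, -159.17683112,  229.9195543 ]), [np.float64(3.780052190448689), np.float64(3.7800521904487283)]) ws (array([ 586.28902597, -155.57667839,  235.29832256]), [np.float64(1.3972701818624529), np.float64(1.3972701818625115)]) all (array([ 586.23941187, -158.07865953,  234.67045728]), [np.float64(4.1003760700113965), np.float64(0.6116836915839089), np.float64(3.5736654371329424)])
```

View pics/w1c.png

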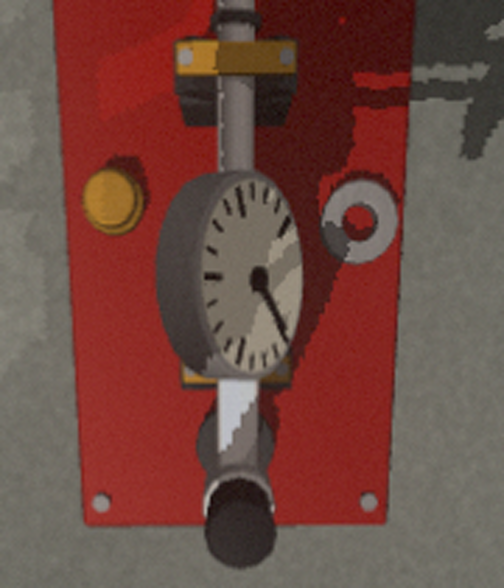

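Run:
```python
from h import *
w=load('w1');i=load('top0');s=load('scene0')
print(w['mtx'][0,0])
for z in (225,232,240): print(z,onz(w,(285.7,190.3),z),onz(i,(335.3,170.3),z),onz(s,(209.6,174.5),z))
print(tri([ray(i,(335.3,170.3)),ray(s,(209.6,174.5)),ray(w,(285.7,190.3))]))
```

```text
310.8939294050852
225 [ 587.05311905 -159.82227558  225.        ] [ 589.52471399 -162.8224838   225.        ] [ 576.01644179 -165.29025945  225.        ]
232 [ 586.75562327 -158.13253935  232.        ] [ 587.49037853 -161.90575536  232.        ] [ 584.43433153 -158.88135458  232.        ]
240 [ 586.41562809 -156.20141223  240.        ] [ 585.16542372 -160.85806571  240.        ] [ 594.05477694 -151.55689188  240.        ]
(array([ 586.46226291, -159.17625048,  233.21989101]), [np.float64(2.607703680631751), np.float64(1.480367797634197), np.float64(1.325437459072463)])
```

```bash
python3 -m crank '[[[2.5,0.4,0.1],[0,0,0],8.7],[[2.5,0.4,0.1],[0,0,0],8.7],[[2,0.4,0],[0,0,0],8.7],[[0,0,0],[0,0,0],8.7]]'
python3 - <<'E'
from h import *
o=get_obs();i=snap('wrist','w2.png');s=snap('scene','s2.png');Rc=R.from_rotvec(o['orientation']).as_matrix()
print(o['ee_pos'],Rc.T@LX, proj(i,[o['ee_pos'],o['ee_pos']+Rc@[25,0,0]]))
E
```

```text
t: 3.7
ee_pos: [584.1, -160.8, 260.3]
orientation: [-0.085, 1.572, 0.087]
ft_force: [-0.2, -0.6, -0.3]
width: 86.9
[ 584.07277222 -160.84437946  260.27848976] [-0.00321476  0.00549808  0.99997972] [[281.44563375 249.80068368]
 [281.37545855 235.1791906 ]]
```

View pics/w2.png

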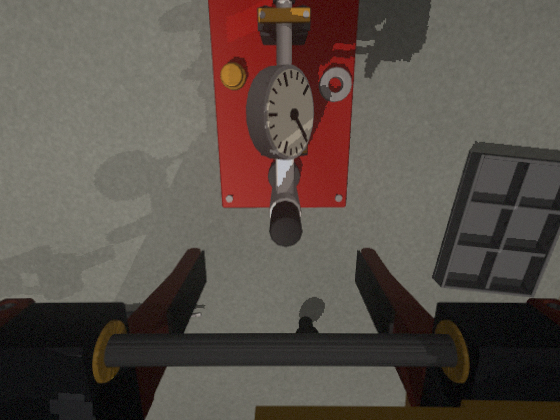

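View pics/s2.png

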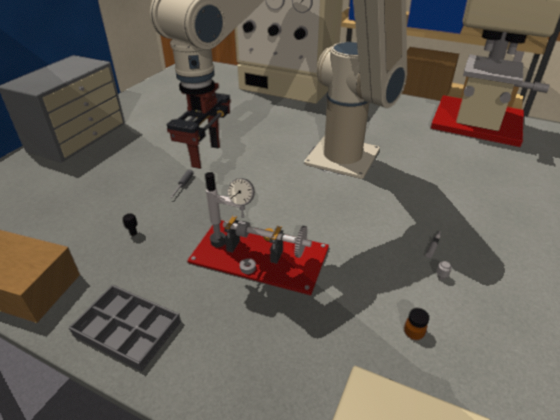

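Run:
```python
from h import *
w2=load('w2')
for k in range(2):
    p=w2['pixels'][180:260,250:320];cv2.imwrite('pics/w2c.png',cv2.cvtColor(cv2.resize(p,None,fx=7,fy=7,interpolation=cv2.INTER_CUBIC),cv2.COLOR_RGB2BGR))
for z in (215,225,232,240): print(z,onz(w2,(286,225),z))
w=load('w1');i=load('top0');s=load('scene0')
print(tri([ray(i,(335.3,170.3)),ray(s,(209.6,174.5)),ray(w,(285.7,190.3)),ray(w2,(286,225))]))
print(tri([ray(w,(285.7,190.3)),ray(w2,(286,225))]))
```

```text
215 [ 587.50971969 -160.04191844  215.        ]
225 [ 586.96573275 -156.42695431  225.        ]
232 [ 586.5849419  -153.89647942  232.        ]
240 [ 586.14975236 -151.00450812  240.        ]
(array([ 586.60332981, -157.91677309,  232.56492612]), [np.float64(3.9211625363621434), np.float64(0.9717195505596822), np.float64(0.14896065894695948), np.float64(3.972966852734407)])
(array([ 588.36974763, -166.58830684,  196.92234967]), [np.float64(0.1238725954616595), np.float64(0.12387259546171116)])
```

View pics/w2c.png

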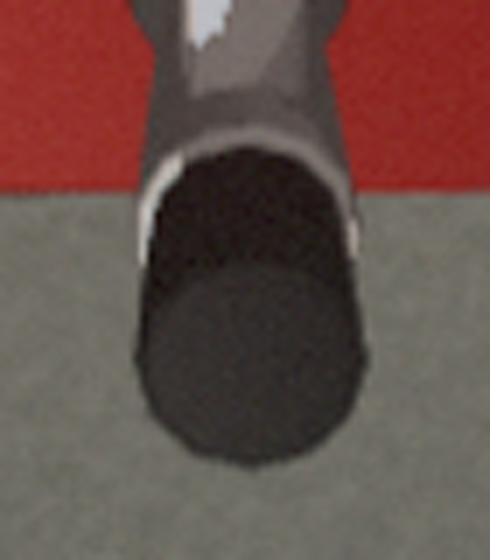

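Run:
```python
from h import *
w2=load('w2');w=load('w1');i=load('top0');s=load('scene0')
for z in (215,225,232,240): print(z,onz(w2,(286,232.1),z))
print(tri([ray(i,(335.3,170.3)),ray(s,(209.6,174.5)),ray(w,(285.7,191.8)),ray(w2,(286,232.1))]))
print(tri([ray(w,(285.7,191.8)),ray(w2,(286,232.1))]))
X=np.array([586.6,-159.5,230]);V=w2['view'];d=(V[:3,:3]@X+V[:3,3])[2];print(d,310.9*24/d)
```

```text
215 [ 588.18851614 -165.94737504  215.        ]
225 [ 587.61481097 -162.07386539  225.        ]
232 [ 587.21321735 -159.36240864  232.        ]
240 [ 586.75425321 -156.26360093  240.        ]
(array([ 586.67958038, -159.46762407,  233.21011189]), [np.float64(2.2887153972401433), np.float64(1.8396819659365018), np.float64(0.27469022220623185), np.float64(0.7153407124230069)])
(array([ 587.12795709, -159.84632424,  230.78837709]), [np.float64(0.1554290273435565), np.float64(0.15542902734387268)])
228.46440339515678 32.65979246269828
```

```bash
python3 -m crank '[[[1.6,0.1,0.3],[0,0,0],5],[[1.6,0,0],[0,0,0],5],[[1.6,0,0],[0,0,0],5],[[1.5,0,0],[0,0,0],5],[[0,0,0],[0,0,0],5]]'
python3 - <<'E'
from h import *
o=get_obs();i=snap('wrist','w3.png');Rc=R.from_rotvec(o['orientation']).as_matrix()
print(o['ee_pos'],o['ft_force'], proj(i,[o['ee_pos'],o['ee_pos']+Rc@[-35,0,0]]))
E
```

```text
t: 4.42
ee_pos: [587.0, -159.8, 197.1]
orientation: [-0.087, 1.572, 0.089]
ft_force: [-0.1, 0.0, 0.3]
width: 49.7
[ 587.01565147 -159.75636581  197.07974241] [-0.06134968  0.01506766  0.29426729] [[281.46296871 249.82597129]
 [281.59845895 277.35923049]]
```

View pics/w3.png

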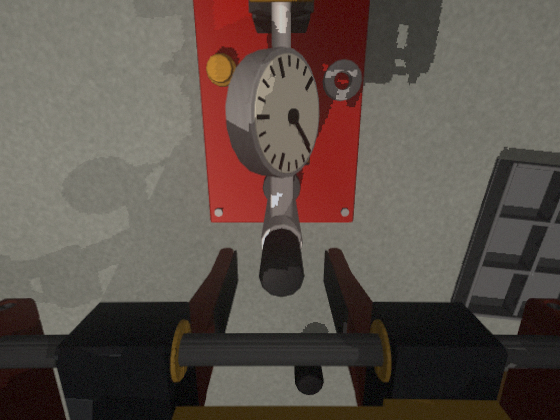

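```bash
python3 -m crank '[[[0,0,0],[0,0,0],1.5],[[0,0,0],[0,0,0],1.5],[[0,0,0],[0,0,0],1.5],[[0,0,0],[0,0,0],1.5]]'
python3 -m crank '[[[0,0,0],[0,0,0],1.5],[[0,0,0],[0,0,0],1.5]]'
```

```text
t: 4.97
ee_pos: [587.6, -160.2, 199.3]
orientation: [-0.088, 1.57, 0.088]
ft_force: [-2.7, -0.4, 2.9]
width: 22.9
t: 5.22
ee_pos: [587.6, -160.2, 199.3]
orientation: [-0.088, 1.57, 0.088]
ft_force: [-5.1, -0.0, 5.2]
width: 23.5
```

Run:
```python
from h import *
s=load('scene0');P=np.array([587,-160,0])+80*LY
print(P)
for z in (105,120,125,130,135,140):
    print(z,proj(s,[P+[0,0,z]]))
i=snap('scene','s3.png')
p=i['pixels'][165:245,190:270];cv2.imwrite('pics/s3c.png',cv2.cvtColor(cv2.resize(p,None,fx=7,fy=7,interpolation=cv2.INTER_CUBIC),cv2.COLOR_RGB2BGR))
```

```text
[577.80502796 -80.53017875   0.        ]
105 [[242.32873471 221.72756568]]
120 [[241.9612025  217.22550337]]
125 [[241.83733615 215.70712124]]
130 [[241.71278336 214.17976978]]
135 [[241.58753886 212.64337472]]
140 [[241.46159734 211.097861  ]]
```

View pics/s3c.png

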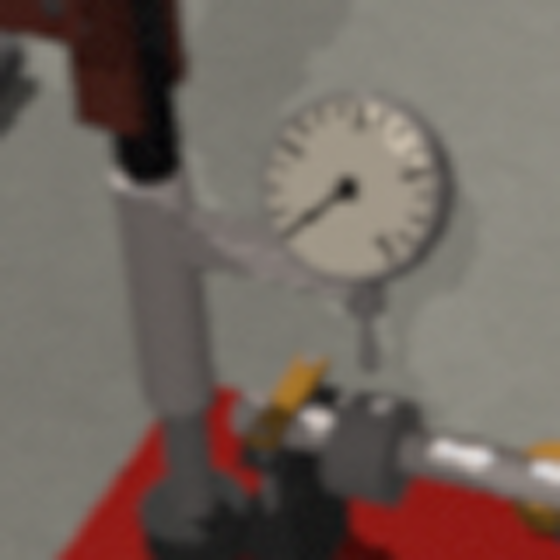

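```bash
python3 -m crank '[[[0.25,0,0],[0,0,0],1.5],[[0.25,0,0],[0,0,0],1.5],[[0.25,0,0],[0,0,0],1.5],[[0.25,0,0],[0,0,0],1.5],[[0,0,0],[0,0,0],1.5]]'
cat >> h.py <<'E'
def dial(f,box=(165,250,190,270)):
    i=snap('scene',f+'.png');y0,y1,x0,x1=box;p=i['pixels'][y0:y1,x0:x1]
    cv2.imwrite('pics/'+f+'c.png',cv2.cvtColor(cv2.resize(p,None,fx=7,fy=7,interpolation=cv2.INTER_CUBIC),cv2.COLOR_RGB2BGR))
E
python3 -c "
from h import *
dial('s4')"
```

```text
t: 5.9
ee_pos: [587.6, -160.2, 188.9]
orientation: [-0.088, 1.57, 0.088]
ft_force: [-4.2, -1.1, 3.9]
width: 23.6
```

View pics/s4c.png

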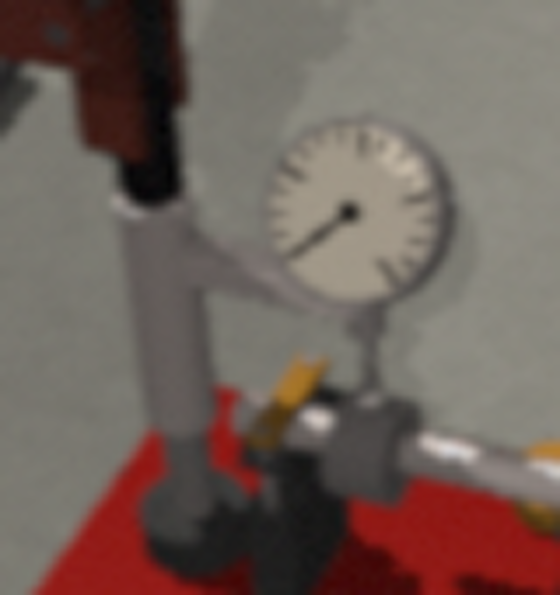

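```bash
python3 -m crank '[[[0.2,0,0],[0,0,0],1.5],[[0.2,0,0],[0,0,0],1.5],[[0,0,0],[0,0,0],1.5]]'
python3 -c "
from h import *
dial('s5')"
```

```text
t: 6.32
ee_pos: [587.6, -160.1, 184.9]
orientation: [-0.088, 1.57, 0.088]
ft_force: [-5.4, -2.6, 5.0]
width: 23.4
```

View pics/s5c.png

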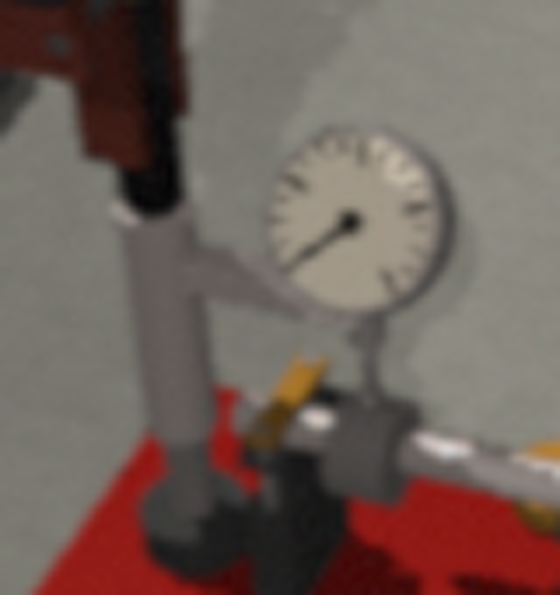

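```bash
python3 -m crank '[[[0.2,0,0],[0,0,0],1.5],[[0.2,0,0],[0,0,0],1.5],[[0,0,0],[0,0,0],1.5]]'
python3 -c "
from h import *
dial('s6')"
```

```text
t: 6.75
ee_pos: [587.6, -160.2, 181.0]
orientation: [-0.088, 1.57, 0.088]
ft_force: [-5.9, -1.9, 4.4]
width: 23.3
```

View pics/s6c.png

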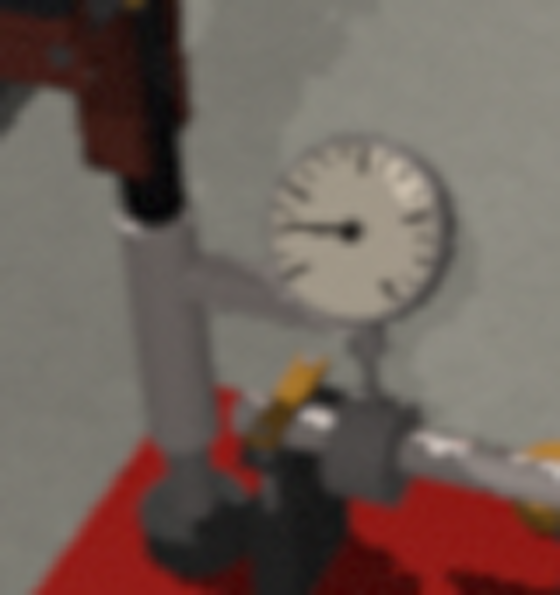

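```bash
cat >> h.py <<'E'
def needle(f,hub):
    # hub: approx pixel
    i=load(f);g=cv2.cvtColor(i['pixels'],cv2.COLOR_RGB2GRAY).astype(np.float32)
    r=np.array([587,-160,0])+80*LY; 
    up=-LX*np.sin(np.radians(35))+LZ*np.cos(np.radians(35));rt=LY
    c0=None;best=None
    # refine hub: darkest blurred point near
    b=cv2.GaussianBlur(cv2.resize(g,None,fx=4,fy=4,interpolation=cv2.INTER_CUBIC),(0,0),6)
    u,v=int(hub[0]*4),int(hub[1]*4);w=b[v-10:v+11,u-10:u+11];k=np.unravel_index(w.argmin(),w.shape)
    h=np.array([(u-10+k[1])/4-.375+.0,(v-10+k[0])/4-.375])
    C,d=ray(i,h);X=C+d*(np.dot(r-C,LX)+18)/np.dot(d,LX)
    th=np.radians(np.arange(-150,150.5,1));rr=np.arange(7,22,1.)
    pts=X+rr[:,None,None]*(np.cos(th)[None,:,None]*up+np.sin(th)[None,:,None]*rt)
    uv=proj(i,pts.reshape(-1,3)).reshape(len(rr),len(th),2).astype(np.float32)
    s=cv2.remap(g,uv[...,0],uv[...,1],cv2.INTER_CUBIC).mean(0)
    s=cv2.GaussianBlur(s[None],(0,0),3)[0];j=int(s.argmin());lo=max(0,j-12);hi=j+13
    wt=np.clip(np.median(s)-s[lo:hi]-0.4*(np.median(s)-s[j]),0,None);a=(wt*np.degrees(th[lo:hi])).sum()/wt.sum()
    mm=(a+135)/270*16;print(f,'hub',h.round(2),'angle from up',round(a,1),'mm',round(mm,2),'contrast',round(float(np.median(s)-s[j]),1));return mm
E
python3 - <<'E'
from h import *
needle('scene0',(190+446/9,165+240/9))
needle('s4',(190+348/7,165+210/7));needle('s5',(190+349/7,165+221/7));needle('s6',(190+350/7,165+231/7))
E
```

```text
scene0 hub [238.88 192.12] angle from up -133.3 mm 0.1 contrast 65.7
s4 hub [239.12 195.12] angle from up -136.0 mm -0.06 contrast 56.4
s5 hub [239.12 196.62] angle from up -135.0 mm -0.0 contrast 53.8
s6 hub [239.12 197.62] angle from up -95.2 mm 2.36 contrast 51.7
```

```bash
python3 -m crank '[[[0.2,0,0],[0,0,0],1.5],[[0.2,0,0],[0,0,0],1.5],[[0.12,0,0],[0,0,0],1.5],[[0,0,0],[0,0,0],1.5],[[0,0,0],[0,0,0],1.5]]'
python3 -c "
from h import *
dial('s7');needle('s7',(240,199))"
```

```text
t: 7.42
ee_pos: [587.6, -160.2, 176.0]
orientation: [-0.088, 1.57, 0.088]
ft_force: [-5.5, -0.2, 5.7]
width: 23.2
s7 hub [239.88 198.62] angle from up -10.8 mm 7.36 contrast 58.2
```

View pics/s7c.png

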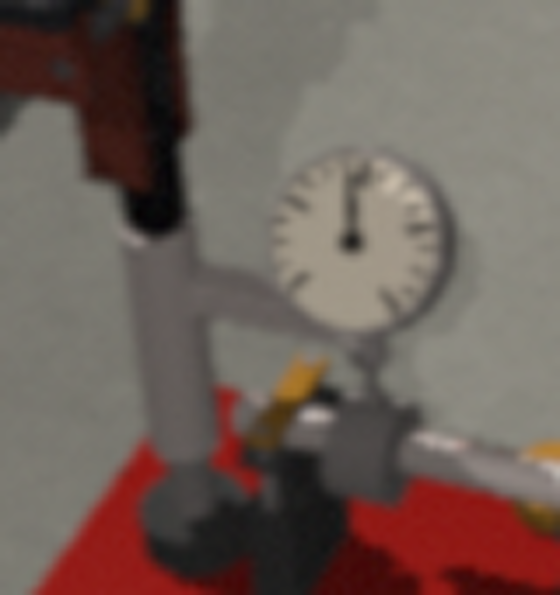

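```bash
python3 -m crank '[[[0.06,0,0],[0,0,0],1.5],[[0,0,0],[0,0,0],1.5],[[0,0,0],[0,0,0],1.5]]'
python3 -c "
from h import *
dial('s8');needle('s8',(240,199))"
```

```text
t: 7.85
ee_pos: [587.6, -160.1, 175.4]
orientation: [-0.088, 1.57, 0.088]
ft_force: [-5.7, -1.1, 6.9]
width: 23.2
s8 hub [239.88 198.88] angle from up -3.8 mm 7.77 contrast 48.5
```

```bash
python3 -m crank '[[[0,0,0],[0,0,0],5],[[0,0,0],[0,0,0],5],[[0,0,0],[0,0,0],5],[[0,0,0],[0,0,0],5]]'
python3 -c "
from h import *
dial('s9');needle('s9',(240,199))"
```

```text
t: 8.4
ee_pos: [588.2, -160.0, 175.0]
orientation: [-0.088, 1.569, 0.088]
ft_force: [-0.1, -0.4, -0.6]
width: 49.7
s9 hub [239.88 198.88] angle from up -4.1 mm 7.75 contrast 49.3
```

View pics/s9c.png

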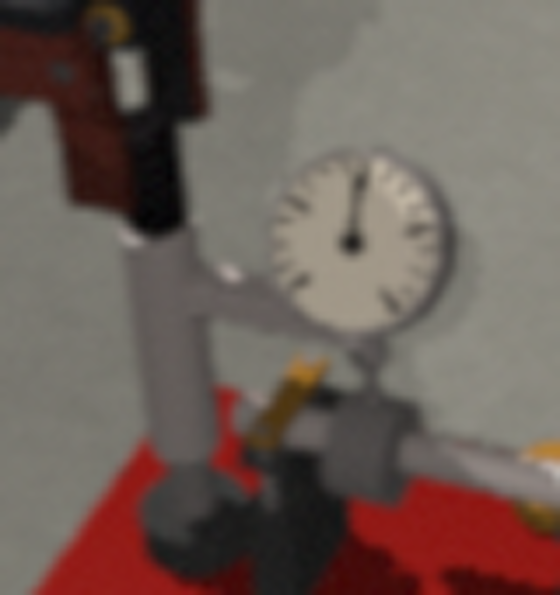

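```bash
python3 -m crank '[[[-3,0,0],[0,0,0],5],[[-5,0,0],[0,0,0],5],[[-3,4,0],[0,0,0],5],[[0,5,0],[0,0,0],5],[[0,5,0],[0,0,0],5]]'
python3 -m crank '[[[0,5,0],[0,0,0],5],[[0,4.2,0],[10,0,0],5],[[0,0,0],[10,0,0],5],[[0,0,0],[10,0,0],5],[[0,0,0],[10,0,0],5]]'
python3 -m crank '[[[0,0,0],[10,0,0],5],[[0,0,0],[10,0,0],5],[[0,0,0],[10,0,0],5],[[0,0,0],[10,0,0],5],[[0,0,0],[10,0,0],5]]'
python3 - <<'E'
from h import *
plan([560.5,71,290],Rdown(-LY)); o=get_obs();print(o['qpos'],o['ee_pos'])
i=snap('wrist','w4.png');Rc=R.from_rotvec(o['orientation']).as_matrix()
print(proj(i,[o['ee_pos'],[*o['ee_pos'][:2],125]]))
dial('s10');needle('s10',(240,199))
E
```

```text
t: 9.07
ee_pos: [572.4, -19.7, 285.8]
orientation: [-0.087, 1.567, 0.087]
ft_force: [1.0, 0.7, -0.1]
width: 50.0
t: 9.7
ee_pos: [562.0, 70.8, 285.1]
orientation: [0.463, 1.521, -0.463]
ft_force: [-0.7, -0.9, -0.1]
width: 50.1
t: 10.32
ee_pos: [562.0, 70.6, 285.1]
orientation: [1.131, 1.258, -1.13]
ft_force: [-0.8, -0.9, -0.1]
width: 50.0
t 10.32 shift cm (tool) [-0.49 -0.15 -0.06] turn deg [-0.5 -0.  -0. ]
[1.03857164e-01 2.49964784e-01 1.67880451e+00 9.24582939e-05
 1.21271790e+00 1.56820397e+00] [562.04807972  70.57674236 285.07077219]
[[279.92133403 249.23087192]
 [280.1450571  189.84727492]]
s10 hub [239.88 199.12] angle from up -4.2 mm 7.75 contrast 57.5
```

View pics/w4.png

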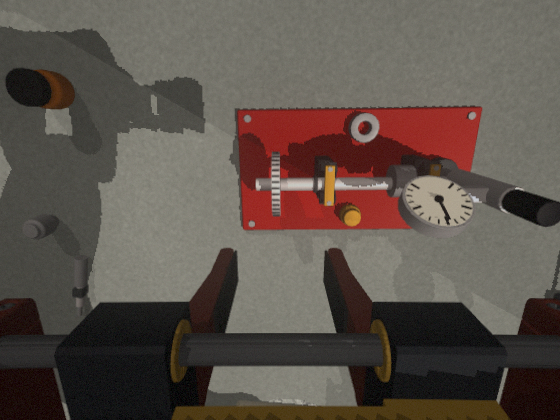

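Run:
```python
from h import *
w=load('w4')
p=w['pixels'][130:240,230:350];cv2.imwrite('pics/w4c.png',cv2.cvtColor(cv2.resize(p,None,fx=6,fy=5,interpolation=cv2.INTER_CUBIC),cv2.COLOR_RGB2BGR))
for z in (85,125): print(z,onz(w,(277,184.5),z))
for uv in [(262,185),(300,184.5),(378,185)]: print(uv,onz(w,uv,93))
```

```text
85 [558.75071636  74.24354436  85.        ]
125 [567.82646398  74.75287888 125.        ]
(262, 185) [557.98530952  92.66715914  93.        ]
(300, 184.5) [563.55351542  46.16773757  93.        ]
(378, 185) [572.96849512 -49.24255297  93.        ]
```

View pics/w4c.png

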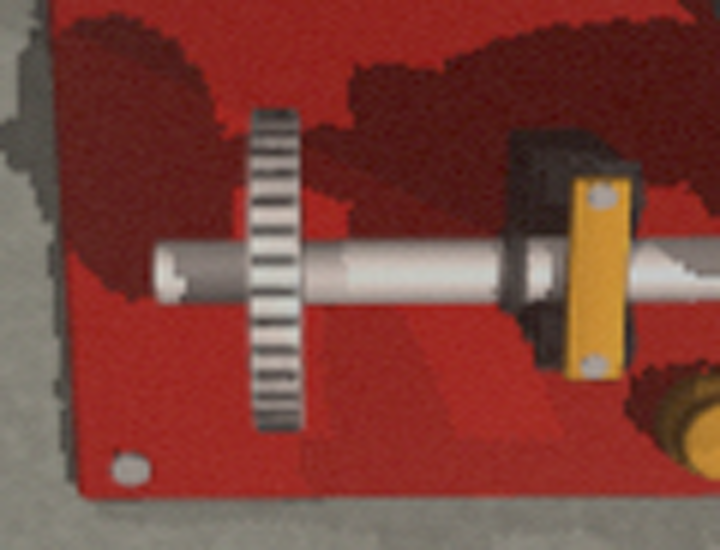

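Run:
```python
from h import *
plan([560.3,75.5,135],Rdown(-LY))
```

```text
t 10.43 shift cm (tool) [15.   -0.12 -0.51] turn deg [-0.2 -0.  -0. ]
```

```bash
python3 -m crank '[[[4,-0.1,-0.5],[0,0,0],5],[[5,0,0],[0,0,0],5],[[4,0,0],[0,0,0],5],[[2,0,0],[0,0,0],5],[[0,0,0],[0,0,0],5]]'
python3 - <<'E'
from h import *
o=get_obs();i=snap('wrist','w5.png');print(o['ee_pos'])
p=o['ee_pos']
print(proj(i,[p,[*p[:2],125],[*p[:2],85]]))
snap('scene','s11.png')
E
```

```text
t: 11.05
ee_pos: [559.3, 75.3, 133.5]
orientation: [1.122, 1.264, -1.126]
ft_force: [0.2, -0.1, 0.7]
width: 50.2
[559.29801537  75.25067987 133.53889635]
[[279.97374688 249.22227556]
 [279.99161391 243.81460935]
 [280.05955236 223.24274774]]
```

View pics/w5.png

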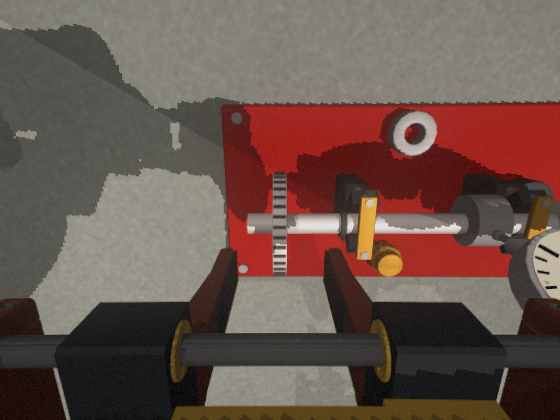

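View pics/s11.png

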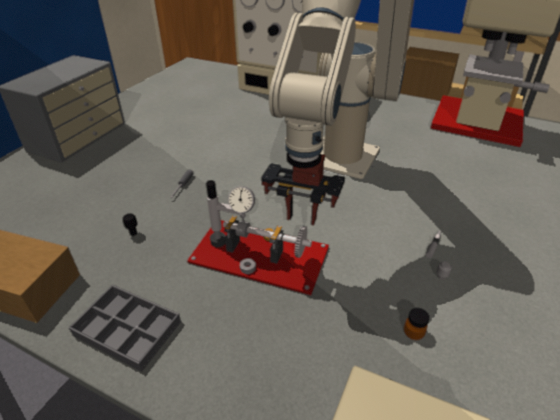

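```bash
python3 -m crank '[[[1.1,0,0],[0,0,0],5],[[1.1,0,0],[0,0,0],5],[[1.0,0,0],[0,0,0],5],[[0,0,0],[0,0,0],5]]'
python3 -m crank '[[[0,0,0],[0,0,0],0.3],[[0,0,0],[0,0,0],0.3],[[0,0,0],[0,0,0],0.3],[[0,0,0],[0,0,0],0.3],[[0,0,0],[0,0,0],0.3]]'
python3 - <<'E'
from h import *
o=get_obs();print(o['ee_pos'],o['ft_force'],o['moment'])
snap('wrist','w6.png')
dial('s12');needle('s12',(240,199))
E
```

```text
t: 11.65
ee_pos: [559.7, 75.3, 102.0]
orientation: [1.125, 1.262, -1.128]
ft_force: [-0.5, -0.3, 0.4]
width: 50.0
t: 12.28
ee_pos: [560.5, 76.1, 103.2]
orientation: [1.128, 1.261, -1.126]
ft_force: [-0.3, 4.5, 1.5]
width: 8.0
[560.49513701  76.12038869 103.23508279] [-0.29543421  4.51801044  1.51803421] [0.86680147 0.08599597 0.01580594]
s12 hub [239.88 199.12] angle from up -4.2 mm 7.75 contrast 57.2
```

View pics/w6.png

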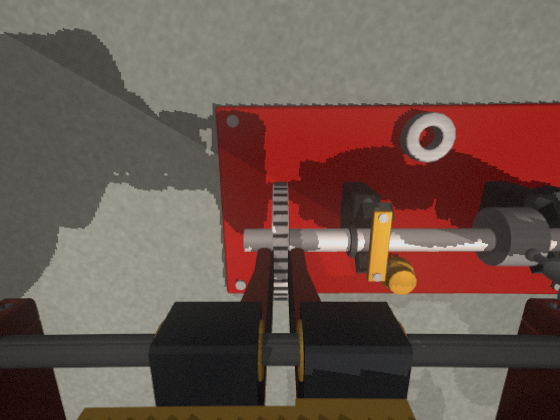

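```bash
python3 -m crank '[[[0.01,-0.18,0],[0,0,4],0.3],[[0.01,-0.18,0],[0,0,6],0.3],[[0.01,-0.18,0],[0,0,7],0.3],[[0.01,-0.18,0],[0,0,7],0.3],[[0,0,0],[0,0,0],0.3]]'
cat >> h.py <<'E'
def th():
    o=get_obs();x=R.from_rotvec(o['orientation']).as_matrix()[:,0];t=np.degrees(np.arctan2(-x@LX,-x@LZ))
    A=o['ee_pos']+17*x;print('t',round(o['t'],2),'tool tilt to +x deg',round(t,2),'axis implied',A.round(1),'F',o['ft_force'].round(1),'M',o['moment'].round(2),'w',round(o['width'],1));return t
E
python3 - <<'E'
from h import *
th();dial('s13');needle('s13',(240,199))
E
```

```text
t: 13.0
ee_pos: [551.0, 74.3, 101.7]
orientation: [1.314, 0.964, -0.81]
ft_force: [-7.9, 1.1, 13.5]
width: 3.4
t 13.0 tool tilt to +x deg -23.97 axis implied [557.9  75.1  86.1] F [-7.9  1.1 13.5] M [0.32 0.53 0.19] w 3.4
s13 hub [240.12 198.88] angle from up 10.0 mm 8.59 contrast 60.7
```

Run:
```python
from h import *
snap('wrist','w7.png');i=load('s13')
p=i['pixels'][190:300,250:350];cv2.imwrite('pics/s13w.png',cv2.cvtColor(cv2.resize(p,None,fx=5,fy=5,interpolation=cv2.INTER_CUBIC),cv2.COLOR_RGB2BGR))
```

```text
(no output)
```

View pics/w7.png

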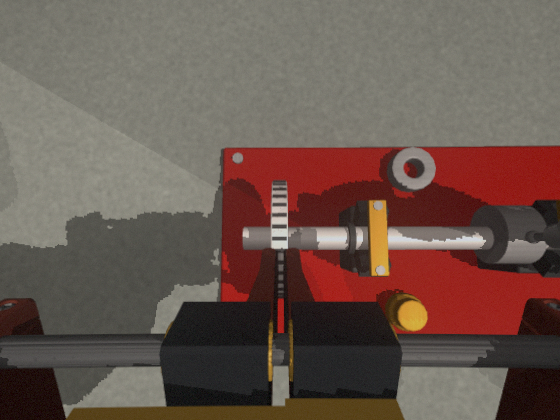

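View pics/s13w.png

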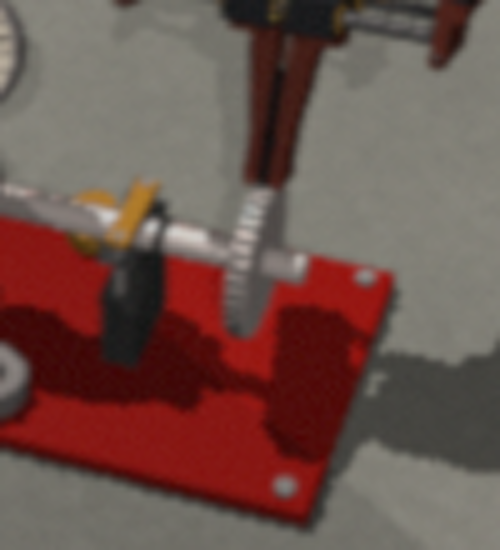

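Run:
```python
from h import *
o=get_obs();i=snap('scene','s14.png');w=load('w7')
A=np.array([559.5,75.4,85]);x=R.from_rotvec(o['orientation']).as_matrix()[:,0]
for n,X in [('tcp',o['ee_pos']),('grasp',o['ee_pos']-19*x),('A',A),('Aout',A+20*LY),('top',A+[0,0,40]),('bot',A-[0,0,40])]: print(n,X.round(0),(proj(i,[X])[0]-[250,190])*5,proj(w,[X])[0].round(0))
cv2.imwrite('pics/s14c.png',cv2.cvtColor(cv2.resize(i['pixels'][200:270,270:340],None,fx=8,fy=8,interpolation=cv2.INTER_CUBIC),cv2.COLOR_RGB2BGR))
cv2.imwrite('pics/w7c.png',cv2.cvtColor(cv2.resize(w['pixels'][170:350,200:360],None,fx=3.3,fy=3.3,interpolation=cv2.INTER_CUBIC),cv2.COLOR_RGB2BGR))
```

```text
tcp [553.  75. 102.] [260.04290967 219.50124696] [280. 248.]
grasp [545.  74. 120.] [265.53854261 183.35373812] [280. 262.]
A [560.  75.  85.] [255.20019079 254.34392616] [280. 238.]
Aout [557.  95.  85.] [293.88455738 263.1810217 ] [251. 238.]
top [560.  75. 125.] [257.29051195 194.09949057] [280. 236.]
bot [560.  75.  45.] [253.20083877 311.74805388] [280. 239.]
```

View pics/s14c.png

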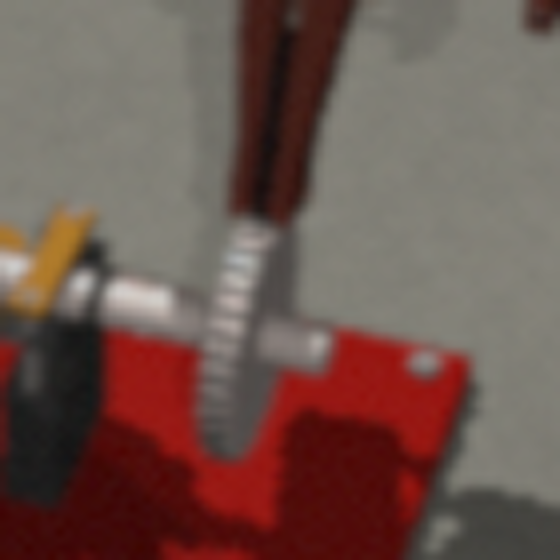

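View pics/w7c.png

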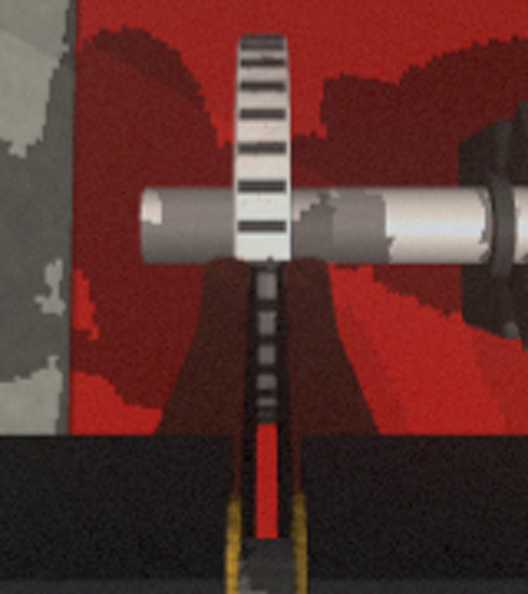

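Run:
```python
from h import *
s=load('s2');T=np.array([584.1,-160.8,260.3])
for d in (-50,50): print(proj(s,[T+d*LX])[0])
s=load('s11');T=np.array([559.3,75.3,133.5])
for d in (-32,32): print(proj(s,[T+d*LY])[0])
i=load('s12')
cv2.imwrite('pics/s11c.png',cv2.cvtColor(np.hstack([cv2.resize(q['pixels'][190:270,270:340],None,fx=5.5,fy=5.5,interpolation=cv2.INTER_CUBIC) for q in (s,i)]),cv2.COLOR_RGB2BGR))
```

```text
[216.87085263 153.95711916]
[197.83893891 175.61348114]
[288.95364277 223.36177633]
[314.33634239 228.92442737]
```

View pics/s11c.png

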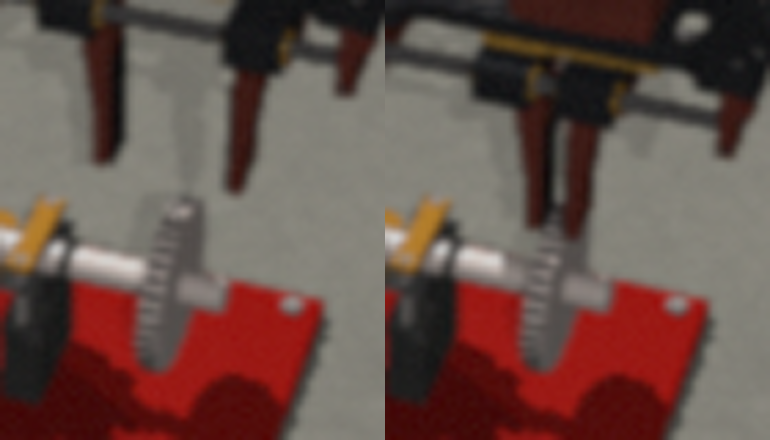

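```bash
python3 -m crank '[[[0,0,0],[0,0,0],4],[[0,0,0],[0,0,0],4],[[0,0,0],[0,0,0],4],[[0,0,0],[0,0,0],4]]'
python3 - <<'E'
from h import *
th();dial('s15');needle('s15',(240,199))
i=load('s15');snap('wrist','w8.png')
cv2.imwrite('pics/s15w.png',cv2.cvtColor(cv2.resize(i['pixels'][190:270,270:340],None,fx=7,fy=7,interpolation=cv2.INTER_CUBIC),cv2.COLOR_RGB2BGR))
E
```

```text
t: 13.65
ee_pos: [553.5, 74.6, 101.6]
orientation: [1.315, 0.963, -0.81]
ft_force: [-0.4, -0.6, -0.2]
width: 38.4
t 13.65 tool tilt to +x deg -23.99 axis implied [560.4  75.3  86.1] F [-0.4 -0.6 -0.2] M [ 0.03  0.14 -0.04] w 38.4
s15 hub [240.12 199.12] angle from up 7.0 mm 8.41 contrast 61.5
```

View pics/s15w.png

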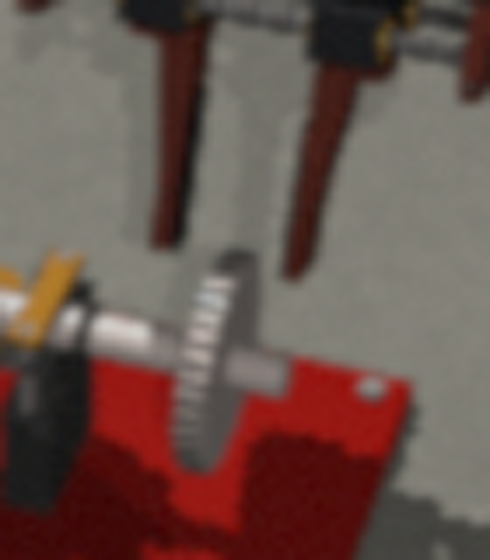

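View pics/w8.png

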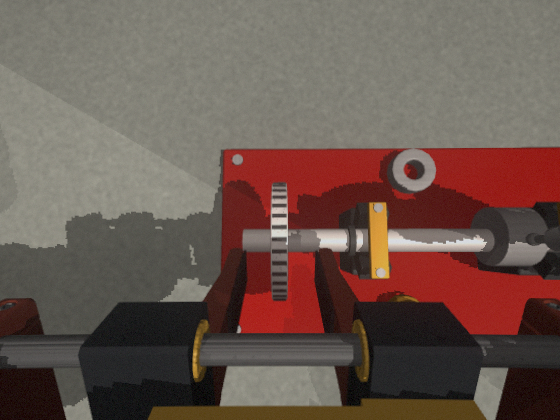

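Run:
```python
from h import *
i=load('s15');A=np.array([559.8,75.3,85])
for n,c in [('tips',(230,262)),('rimtop',(232,253)),('rimbot',(195,465)),('axis',(217,356))]:
    C,d=ray(i,(270+c[0]/7,190+c[1]/7));X=C+d*(np.dot(A-C,LY)/np.dot(d,LY));v=X-A;print(n,'x',round(v@LX,1),'z',round(v[2],1),'r',round(np.hypot(v@LX,v[2]),1))
print(proj(i,[get_obs()['ee_pos']]))
```

```text
tips x -13.3 z 33.6 r 36.2
rimtop x -15.5 z 36.0 r 39.2
rimbot x 24.0 z -31.5 r 39.6
axis x -0.4 z -0.1 r 0.4
[[301.86120511 234.35775689]]
```

```bash
python3 -m crank '[[[0.6,0,0],[0,0,0],4],[[0.6,0,0],[0,0,0],4],[[0.5,0,0],[0,0,0],4],[[0,0,0],[0,0,0],4]]'
python3 - <<'E'
from h import *
o=get_obs();th();snap('scene','s16.png');i=load('s16')
cv2.imwrite('pics/s16w.png',cv2.cvtColor(cv2.resize(i['pixels'][190:270,270:340],None,fx=7,fy=7,interpolation=cv2.INTER_CUBIC),cv2.COLOR_RGB2BGR))
print(o['ee_pos'])
E
```

```text
t: 14.25
ee_pos: [560.2, 75.3, 85.5]
orientation: [1.315, 0.964, -0.811]
ft_force: [0.6, 0.8, -0.7]
width: 39.8
t 14.25 tool tilt to +x deg -23.94 axis implied [567.1  76.1  70. ] F [ 0.6  0.8 -0.7] M [0.   0.18 0.01] w 39.8
[560.20733045  75.34415839  85.50759732]
```

View pics/s16w.png

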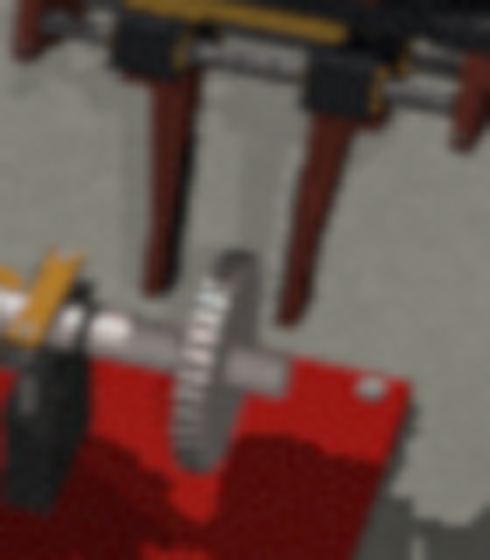

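```bash
python3 -m crank '[[[0,0,0],[0,0,-8],4],[[0,0,0],[0,0,-8],4],[[0,0,0],[0,0,-8],4],[[0,0,0],[0,0,-8],4],[[0,0,0],[0,0,-8],4]]'
python3 -m crank '[[[0,0,0],[0,0,-8],4],[[0,0,0],[0,0,-8],4],[[0,0,0],[0,0,-8],4],[[0,0,0],[0,0,0],4]]'
python3 - <<'E'
from h import *
o=get_obs();th();print(o['ee_pos'],o['qpos'])
dial('s17');needle('s17',(240,199))
E
```

```text
t: 14.92
ee_pos: [560.8, 75.4, 87.0]
orientation: [0.968, 1.451, -1.333]
ft_force: [-0.4, -0.7, 0.0]
width: 39.9
t: 15.42
ee_pos: [560.4, 75.3, 83.6]
orientation: [0.683, 1.715, -1.628]
ft_force: [0.3, 0.3, -0.6]
width: 40.2
t 15.43 tool tilt to +x deg 40.13 axis implied [549.5  74.1  70.6] F [ 0.3  0.3 -0.6] M [ 0.04 -0.31  0.01] w 40.2
[560.37396592  75.32445017  83.592304  ] [1.12440246e-01 8.60876656e-01 1.32525750e+00 2.21391239e-04
 1.65593901e+00 1.57105831e+00]
s17 hub [241.38 196.12] angle from up 19.0 mm 9.13 contrast 93.5
```

View pics/s17.png

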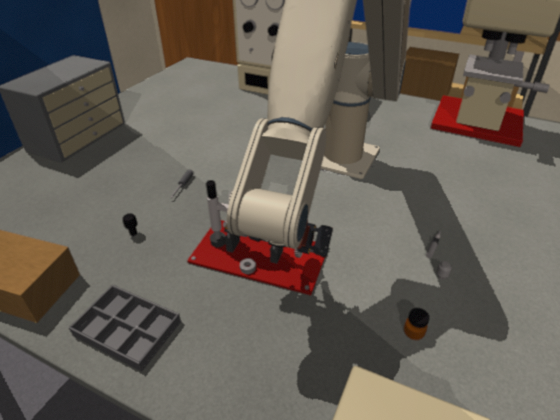

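```bash
python3 -m crank '[[[0,0,0],[0,0,0],0.5],[[0,0,0],[0,0,0],0.5],[[0,0,0],[0,0,0],0.5],[[0,0,0],[0,0,0],0.5],[[0,0,0],[0,0,0],0.5]]'
python3 -m crank '[[[0,0,0],[0,0,4],0.5],[[0,0,0],[0,0,6],0.5],[[0,0,0],[0,0,6],0.5],[[0,0,0],[0,0,6],0.5],[[0,0,0],[0,0,6],0.5]]'
python3 - <<'E'
from h import *
o=get_obs();th();print(o['ee_pos'])
E
```

```text
t: 16.1
ee_pos: [560.4, 76.2, 87.0]
orientation: [0.686, 1.715, -1.625]
ft_force: [-0.6, 5.3, 6.6]
width: 9.7
t: 16.73
ee_pos: [560.1, 76.2, 86.7]
orientation: [1.014, 1.401, -1.278]
ft_force: [-2.3, 5.3, -3.0]
width: 9.6
t 16.73 tool tilt to +x deg 11.81 axis implied [556.6  75.8  70.1] F [-2.3  5.3 -3. ] M [ 1.02  0.14 -0.13] w 9.6
[560.06884585  76.16528228  86.71757538]
```

Firm grip now (9.7 mm). Continue, reading at each stop.

```bash
python3 -c "
from h import *
dial('s18');th();needle('s18',(240,199))"
python3 -m crank '[[[0,0,0],[0,0,6],0.5],[[0,0,0],[0,0,6],0.5],[[0,0,0],[0,0,0],0.5]]'
python3 -c "
from h import *
dial('s19');th();needle('s19',(240,199))"
python3 -m crank '[[[0,0,0],[0,0,6],0.5],[[0,0,0],[0,0,6],0.5],[[0,0,0],[0,0,0],0.5]]'
python3 -c "
from h import *
dial('s20');th();needle('s20',(240,199))"
python3 -m crank '[[[0,0,0],[0,0,6],0.5],[[0,0,0],[0,0,6],0.5],[[0,0,0],[0,0,0],0.5]]'
python3 -c "
from h import *
dial('s21');th();needle('s21',(240,199))
q=[cv2.imread('pics/s%dc.png'%k)[:400,:] for k in (18,19,20,21)]
q=[cv2.resize(a,(400,286)) for a in q]
cv2.imwrite('pics/m1.png',np.vstack([np.hstack(q[:2]),np.hstack(q[2:])]))"
```

```text
t 16.77 tool tilt to +x deg 11.52 axis implied [556.   75.7  70.3] F [  1.8   4.5 -10.5] M [ 0.9  -0.84 -0.07] w 10.0
s18 hub [240.12 199.12] angle from up 27.8 mm 9.65 contrast 67.5
t: 17.15
ee_pos: [559.3, 76.0, 86.7]
orientation: [1.128, 1.259, -1.124]
ft_force: [-2.4, 6.8, 1.2]
width: 9.7
t 17.2 tool tilt to +x deg -0.02 axis implied [559.4  76.   69.6] F [-3.7  5.8  4.4] M [1.11 0.64 0.1 ] w 10.0
s19 hub [240.12 199.12] angle from up 33.5 mm 9.99 contrast 61.5
t: 17.58
ee_pos: [559.5, 76.0, 86.5]
orientation: [1.228, 1.113, -0.967]
ft_force: [-1.7, 7.4, 0.8]
width: 9.6
t 17.62 tool tilt to +x deg -12.03 axis implied [563.1  76.5  69.8] F [-2.8  8.8  3.2] M [1.28 0.48 0.37] w 9.9
s20 hub [240.38 199.12] angle from up 34.6 mm 10.05 contrast 74.2
t: 18.0
ee_pos: [559.6, 76.0, 86.4]
orientation: [1.315, 0.962, -0.807]
ft_force: [-4.5, 8.6, 5.9]
width: 9.6
t 18.05 tool tilt to +x deg -24.03 axis implied [566.5  76.8  70.9] F [-5.7  7.7  6.3] M [1.41 0.62 0.66] w 10.1
s21 hub [240.38 199.12] angle from up 34.7 mm 10.06 contrast 73.3
```

View pics/m1.png

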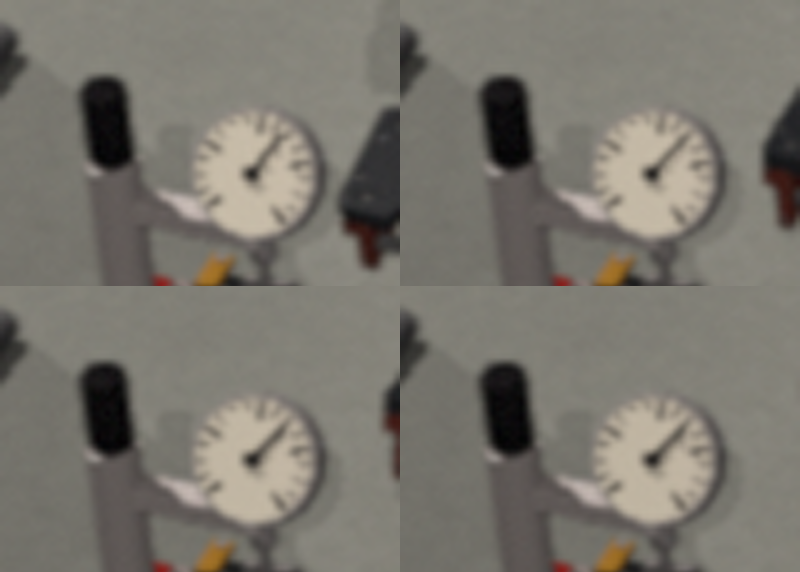

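```bash
python3 -m crank '[[[0,0,0],[0,0,6],0.5],[[0,0,0],[0,0,6],0.5],[[0,0,0],[0,0,0],0.5]]'
python3 -c "
from h import *
dial('s22');th();needle('s22',(240,199))"
python3 -m crank '[[[0,0,0],[0,0,6],0.5],[[0,0,0],[0,0,6],0.5],[[0,0,0],[0,0,0],0.5]]'
python3 -c "
from h import *
dial('s23');th();needle('s23',(240,199))"
python3 -m crank '[[[0,0,0],[0,0,6],0.5],[[0,0,0],[0,0,6],0.5],[[0,0,0],[0,0,0],0.5]]'
python3 -c "
from h import *
dial('s24');th();needle('s24',(240,199));print(get_obs()['qpos'])"
```

```text
t: 18.42
ee_pos: [575.0, 79.0, 134.4]
orientation: [1.36, 0.865, -0.713]
ft_force: [0.3, 0.1, 0.1]
width: 4.8
t 18.48 tool tilt to +x deg -31.34 axis implied [583.5  79.8 119.3] F [-0.  -0.1  0.8] M [ 0.02  0.24 -0.03] w 5.0
s22 hub [240.38 199.12] angle from up 35.1 mm 10.08 contrast 71.3
t: 18.85
ee_pos: [577.0, 86.6, 157.1]
orientation: [1.363, 0.807, -0.692]
ft_force: [-0.3, -0.1, 0.5]
width: 4.9
t 18.9 tool tilt to +x deg -34.19 axis implied [586.4  87.  142.7] F [-0.7  0.7 -0.7] M [-0.01  0.21  0.01] w 4.5
s23 hub [240.38 199.12] angle from up 35.1 mm 10.08 contrast 70.8
t: 19.27
ee_pos: [587.2, 31.4, 199.0]
orientation: [1.196, 0.718, -0.601]
ft_force: [0.0, 1.0, 0.1]
width: 5.0
t 19.32 tool tilt to +x deg -39.35 axis implied [598.   31.7 185.5] F [-0.4  0.1 -0.4] M [0.06 0.25 0.03] w 4.9
s24 hub [240.38 199.12] angle from up 35.0 mm 10.08 contrast 71.0
[ 0.09017757  0.19917042  2.20847086 -1.14287861  0.10833137  2.51704024]
```

View pics/s24.png

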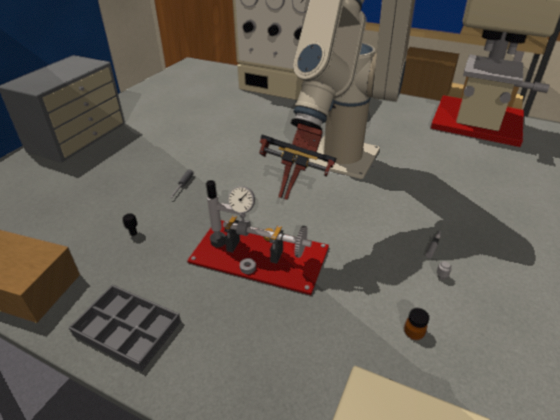

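```bash
python3 -m crank '[[[-1,0,0],[0,0,-8],0.5]]'
python3 -c "
from h import *
th();o=get_obs();print(o['ee_pos'],o['qpos'])
plan([559.8,75.3,175],Rdown(-LY))"
```

```text
t: 19.45
ee_pos: [589.0, 23.0, 203.3]
orientation: [1.173, 0.721, -0.661]
ft_force: [0.3, 0.1, -1.0]
width: 5.4
t 19.45 tool tilt to +x deg -36.97 axis implied [599.3  21.6 189.9] F [ 0.3  0.1 -1. ] M [ 0.03  0.24 -0.05] w 5.4
[588.96115518  23.03497004 203.28646238] [ 0.10093548  0.19258436  2.17517298 -0.86310498  0.19368118  2.24500877]
t 19.45 shift cm (tool) [ 0.01 -2.55 -6.11] turn deg [  6.4  11.7 -36.1]
```

```bash
python3 -c "
from h import *
plan([570,75.3,240],Rdown(-LY))"
```

```text
t 19.45 shift cm (tool) [-4.5   1.96 -4.51] turn deg [  6.4  11.7 -36.1]
```

```bash
python3 -m crank '[[[-1.5,0.7,-1.5],[0,0,0],0.5],[[-1.5,0.7,-1.5],[0,0,0],0.5],[[-1.5,0.6,-1.5],[0,0,0],0.5]]'
python3 -c "
from h import *
th();print(get_obs()['qpos']);plan([570,75.3,240],Rdown(-LY))"
```

```text
t: 19.82
ee_pos: [570.7, 77.0, 241.1]
orientation: [1.175, 0.72, -0.658]
ft_force: [0.1, -0.2, -0.0]
width: 5.0
t 19.82 tool tilt to +x deg -37.09 axis implied [581.1  75.6 227.7] F [ 0.1 -0.2 -0. ] M [-0.    0.28  0.03] w 5.0
[ 0.24486667  0.10915298  2.15820308 -0.76483812  0.33636786  2.24488536]
t 19.82 shift cm (tool) [ 0.06 -0.16  0.13] turn deg [  6.4  11.6 -36.2]
```

```bash
python3 -m crank '[[[0,0,0],[1.6,2.9,-9],4],[[0,0,0],[1.6,2.9,-9],4],[[0,0,0],[1.6,2.9,-9],4],[[0,0,0],[1.6,2.9,-9],4],[[0,0,0],[0,0,0],4]]'
python3 -c "
from h import *
th();print(get_obs()['qpos']);plan([559.8,75.3,145],Rdown(-LY));dial('s25');needle('s25',(240,199))"
```

```text
t: 20.45
ee_pos: [575.2, 71.1, 241.1]
orientation: [1.136, 1.194, -1.09]
ft_force: [-1.0, 0.7, 0.5]
width: 39.8
t 20.45 tool tilt to +x deg -3.65 axis implied [576.3  70.7 224.1] F [-1.   0.7  0.5] M [0.04 0.07 0.01] w 39.8
[ 0.11971908  0.28242222  1.74277515 -0.0348846   1.05310592  1.59286021]
t 20.45 shift cm (tool) [ 9.47 -2.09 -0.88] turn deg [-0.1  1.7 -3.6]
s25 hub [240.38 199.12] angle from up 35.1 mm 10.08 contrast 73.1
```

```bash
python3 -m crank '[[[0,0,0],[-0.1,1.7,-3.6],4],[[0,0,0],[0,0,0],4]]'
python3 -c "
from h import *
th();plan([559.8,75.3,145],Rdown(-LY))"
```

```text
t: 20.75
ee_pos: [572.5, 70.3, 241.0]
orientation: [1.121, 1.258, -1.124]
ft_force: [0.4, 0.9, -0.6]
width: 39.9
t 20.75 tool tilt to +x deg -0.07 axis implied [572.5  70.2 224. ] F [ 0.4  0.9 -0.6] M [-0.01 -0.04 -0.  ] w 39.9
t 20.75 shift cm (tool) [ 9.6  -1.21 -0.69] turn deg [ 0.1  0.2 -0.1]
```

```bash
python3 -m crank '[[[4,-0.6,-0.3],[0,0,0],4],[[4,-0.6,-0.4],[0,0,0],4],[[1,0,0],[0,0,0],4],[[0,0,0],[0,0,0],4]]'
python3 -c "
from h import *
th();plan([559.8,75.3,85.5],Rdown(-LY));i=snap('wrist','w9.png')"
```

```text
t: 21.25
ee_pos: [560.2, 74.9, 152.0]
orientation: [1.12, 1.257, -1.125]
ft_force: [0.7, 0.1, -0.0]
width: 39.9
t 21.25 tool tilt to +x deg -0.06 axis implied [560.2  74.8 135. ] F [ 0.7  0.1 -0. ] M [-0.02 -0.02 -0.05] w 39.9
t 21.25 shift cm (tool) [ 6.65 -0.04 -0.08] turn deg [ 0.1  0.3 -0.1]
```

View pics/w9.png

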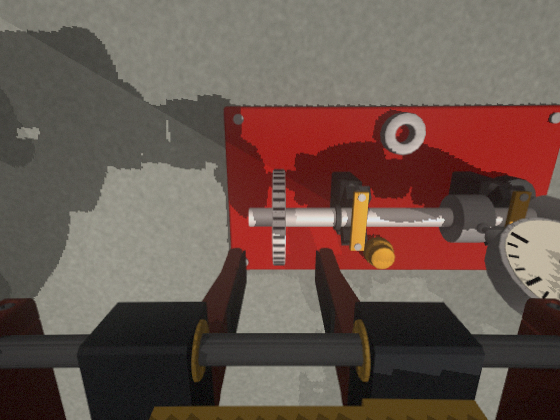

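```bash
python3 -m crank '[[[2.5,0,-0.08],[0,0,0],4],[[2.5,0,0],[0,0,0],4],[[1.6,0,0],[0,0,0],4],[[0,0,0],[0,0,-6],4],[[0,0,0],[0,0,-6],4]]'
python3 -m crank '[[[0,0,0],[0,0,-6],4],[[0,0,0],[0,0,-6],4],[[0,0,0],[0,0,0],4]]'
python3 -c "
from h import *
th();print(get_obs()['ee_pos'])"
```

```text
t: 21.92
ee_pos: [561.4, 75.1, 87.1]
orientation: [1.005, 1.399, -1.281]
ft_force: [0.2, 0.1, 0.6]
width: 40.0
t: 22.3
ee_pos: [562.2, 75.2, 85.5]
orientation: [0.877, 1.534, -1.43]
ft_force: [0.5, 0.9, -0.4]
width: 39.6
t 22.3 tool tilt to +x deg 23.84 axis implied [555.4  74.3  70. ] F [ 0.5  0.9 -0.4] M [-0.03 -0.17  0.02] w 39.6
[562.18254385  75.18083639  85.54253047]
```

```bash
python3 -m crank '[[[0,-0.2,0],[0,0,0],0.5],[[0,0,0],[0,0,0],0.5],[[0,0,0],[0,0,0],0.5],[[0,0,0],[0,0,0],0.5],[[0,0,0],[0,0,0],0.5]]'
python3 -c "
from h import *
dial('s26');th();needle('s26',(240,199))"
python3 -m crank '[[[0,0,0],[0,0,6],0.5],[[0,0,0],[0,0,6],0.5],[[0,0,0],[0,0,0],0.5],[[0,0,0],[0,0,0],0.5]]'
python3 -c "
from h import *
dial('s27');th();needle('s27',(240,199))"
python3 -m crank '[[[0,0,0],[0,0,6],0.5],[[0,0,0],[0,0,6],0.5],[[0,0,0],[0,0,0],0.5],[[0,0,0],[0,0,0],0.5]]'
python3 -c "
from h import *
dial('s28');th();needle('s28',(240,199))"
python3 -m crank '[[[0,0,0],[0,0,6],0.5],[[0,0,0],[0,0,6],0.5],[[0,0,0],[0,0,0],0.5],[[0,0,0],[0,0,0],0.5]]'
python3 -c "
from h import *
dial('s29');th();needle('s29',(240,199))"
```

```text
t: 22.92
ee_pos: [558.3, 75.8, 87.3]
orientation: [0.877, 1.536, -1.431]
ft_force: [-1.3, 5.5, 3.3]
width: 10.0
t 22.98 tool tilt to +x deg 23.97 axis implied [551.5  75.   71.7] F [-2.3  5.   4.2] M [ 0.92  0.34 -0.43] w 9.5
s26 hub [240.38 199.12] angle from up 34.7 mm 10.06 contrast 75.5
t: 23.48
ee_pos: [558.1, 75.8, 86.8]
orientation: [1.007, 1.399, -1.28]
ft_force: [-1.1, 6.2, -1.4]
width: 9.6
t 23.52 tool tilt to +x deg 11.96 axis implied [554.7  75.3  70.1] F [-0.8  5.8 -0.4] M [ 1.08  0.08 -0.22] w 9.6
s27 hub [240.38 199.12] angle from up 32.2 mm 9.91 contrast 61.0
t: 24.02
ee_pos: [557.8, 75.7, 86.4]
orientation: [1.121, 1.258, -1.126]
ft_force: [-1.7, 7.0, -4.1]
width: 9.8
t 24.07 tool tilt to +x deg 0.01 axis implied [557.7  75.6  69.4] F [-1.   6.7 -3.1] M [1.26 0.26 0.  ] w 9.9
s28 hub [240.12 199.12] angle from up 29.5 mm 9.75 contrast 61.7
t: 24.58
ee_pos: [557.2, 75.6, 86.0]
orientation: [1.221, 1.113, -0.969]
ft_force: [-1.1, 8.3, -5.6]
width: 9.8
t 24.62 tool tilt to +x deg -11.91 axis implied [560.7  75.9  69.3] F [-1.8  9.3 -4.9] M [1.55 0.43 0.25] w 9.7
s29 hub [240.12 199.12] angle from up 23.2 mm 9.38 contrast 65.3
```

Run:
```python
import numpy as np
from scipy.optimize import least_squares
p1=np.array([-40,-11.5,0,12,24]);h1=np.array([8.41,9.65,9.99,10.05,10.06]);q=np.array([0,12,24,35.9]);h2=np.array([10.06,9.91,9.75,9.38])
m=lambda p,c,p0:c+3*np.cos(np.radians(p-p0))
f=lambda v:np.r_[m(p1,v[0],v[1])-h1,m(q,v[0],v[2])-h2]
s=least_squares(f,[7,15,0]);print(s.x,f(s.x).round(2))
f2=lambda v:m(q,v[0],v[1])-h2
s=least_squares(f2,[7,0]);print(s.x,f2(s.x).round(2))
```

```text
[ 7.09779562 22.21904091 -4.8848311 ] [ 0.09 -0.06 -0.11  0.    0.04  0.03  0.06 -0.03 -0.01]
[ 7.0482681  -2.92429691] [-0.02  0.04 -0.03  0.01]
```

```bash
python3 -m crank '[[[0,0,0],[0,0,5],0.5],[[0,0,0],[0,0,5],0.5],[[0,0,0],[0,0,0],0.5],[[0,0,0],[0,0,0],0.5]]'
python3 -c "
from h import *
dial('s30');th();needle('s30',(240,199));print(get_obs()['qpos'])"
python3 -m crank '[[[0,0,0],[0,0,-4],0.5],[[0,0,0],[0,0,-6],0.5],[[0,0,0],[0,0,-6],0.5],[[0,0,0],[0,0,-6],0.5],[[0,0,0],[0,0,0],0.5]]'
python3 -c "
from h import *
dial('s31');th();needle('s31',(240,199))"
python3 -m crank '[[[0,0,0],[0,0,-6],0.5],[[0,0,0],[0,0,-6],0.5],[[0,0,0],[0,0,-6],0.5],[[0,0,0],[0,0,-6],0.5],[[0,0,0],[0,0,0],0.5]]'
python3 -c "
from h import *
dial('s32');th();needle('s32',(240,199))"
python3 -m crank '[[[0,0,0],[0,0,-6],0.5],[[0,0,0],[0,0,-6],0.5],[[0,0,0],[0,0,0],0.5],[[0,0,0],[0,0,0],0.5]]'
python3 -c "
from h import *
th();o=get_obs();print(o['ee_pos'])"
```

```text
t: 25.12
ee_pos: [557.4, 75.6, 85.8]
orientation: [1.294, 0.989, -0.836]
ft_force: [0.8, 10.7, -7.6]
width: 9.9
t 25.18 tool tilt to +x deg -21.91 axis implied [563.7  76.3  70.1] F [ 0.1 10.  -7.9] M [1.67 0.59 0.65] w 9.6
s30 hub [240.12 199.12] angle from up 16.5 mm 8.98 contrast 62.4
[ 0.11646754  0.39903078  2.11876907 -0.01983931  0.24152594  1.58814467]
t: 25.8
ee_pos: [558.4, 75.8, 86.8]
orientation: [1.12, 1.26, -1.128]
ft_force: [-4.4, 5.3, 6.0]
width: 9.7
t 25.85 tool tilt to +x deg 0.06 axis implied [558.3  75.7  69.9] F [-2.6  5.5  3.6] M [ 1.2   0.62 -0.04] w 10.0
s31 hub [240.12 199.12] angle from up 30.9 mm 9.83 contrast 64.4
t: 26.48
ee_pos: [559.4, 75.9, 87.3]
orientation: [0.876, 1.538, -1.432]
ft_force: [0.1, 4.8, 9.3]
width: 9.5
t 26.52 tool tilt to +x deg 23.97 axis implied [552.5  75.1  71.9] F [-0.2  5.6  6.2] M [ 0.9   0.43 -0.37] w 9.6
s32 hub [240.38 199.12] angle from up 34.8 mm 10.06 contrast 74.9
t: 27.02
ee_pos: [559.9, 76.0, 87.3]
orientation: [0.734, 1.666, -1.577]
ft_force: [3.1, 5.9, 4.3]
width: 9.7
t 27.02 tool tilt to +x deg 35.81 axis implied [550.1  74.8  73.5] F [3.1 5.9 4.3] M [ 0.91 -0.12 -0.54] w 9.7
[559.93446128  76.00688438  87.31312701]
```

```bash
python3 -m crank '[[[0,0,0],[0,0,0],3],[[0,0,0],[0,0,0],3],[[0,0,0],[0,0,4],3],[[0,0,0],[0,0,8],3],[[0,0,0],[0,0,8],3]]'
python3 -m crank '[[[0,0,0],[0,0,8],3],[[0,0,0],[0,0,8],3],[[0,0,0],[0,0,8],3],[[0,0,0],[0,0,8],3],[[0,0,0],[0,0,4],3]]'
python3 -c "
from h import *
th();o=get_obs();print(o['ee_pos']);dial('s33');needle('s33',(240,199))"
```

```text
t: 27.65
ee_pos: [558.9, 74.5, 86.6]
orientation: [0.966, 1.441, -1.328]
ft_force: [-0.3, 0.1, -0.8]
width: 30.0
t: 28.28
ee_pos: [556.8, 74.4, 86.7]
orientation: [1.282, 1.01, -0.861]
ft_force: [0.3, -0.8, -0.3]
width: 29.7
t 28.27 tool tilt to +x deg -20.12 axis implied [562.6  75.   70.7] F [ 0.3 -0.8 -0.3] M [ 0.03  0.16 -0.01] w 29.7
[556.75015581  74.37838969  86.66938937]
s33 hub [240.38 199.12] angle from up 34.5 mm 10.05 contrast 73.2
```

```bash
python3 -m crank '[[[0,0.3,-0.15],[0,0,0],3],[[0,0,0],[0,0,0],0.5],[[0,0,0],[0,0,0],0.5],[[0,0,0],[0,0,0],0.5],[[0,0,0],[0,0,0],0.5]]'
python3 -c "
from h import *
th();dial('s34');needle('s34',(240,199))"
python3 -m crank '[[[0,0,0],[0,0,-4],0.5],[[0,0,0],[0,0,-6],0.5],[[0,0,0],[0,0,-6],0.5],[[0,0,0],[0,0,0],0.5],[[0,0,0],[0,0,0],0.5]]'
python3 -c "
from h import *
dial('s35');th();needle('s35',(240,199))"
python3 -m crank '[[[0,0,0],[0,0,-6],0.5],[[0,0,0],[0,0,-6],0.5],[[0,0,0],[0,0,0],0.5],[[0,0,0],[0,0,0],0.5]]'
python3 -c "
from h import *
dial('s36');th();needle('s36',(240,199))"
python3 -m crank '[[[0,0,0],[0,0,-6],0.5],[[0,0,0],[0,0,-6],0.5],[[0,0,0],[0,0,0],0.5],[[0,0,0],[0,0,0],0.5]]'
python3 -c "
from h import *
dial('s37');th();needle('s37',(240,199))"
```

```text
t: 28.95
ee_pos: [562.1, 76.2, 87.9]
orientation: [1.282, 1.011, -0.862]
ft_force: [1.9, -4.8, -1.0]
width: 9.9
t 28.95 tool tilt to +x deg -20.08 axis implied [567.9  76.8  71.9] F [ 1.9 -4.8 -1. ] M [-0.68 -0.2  -0.32] w 9.9
s34 hub [240.38 199.12] angle from up 34.5 mm 10.05 contrast 72.8
t: 29.62
ee_pos: [561.9, 76.2, 87.5]
orientation: [1.156, 1.206, -1.071]
ft_force: [4.0, -5.4, -6.0]
width: 9.8
t 29.68 tool tilt to +x deg -4.23 axis implied [563.1  76.3  70.5] F [ 5.3 -5.3 -7. ] M [-0.71 -0.8  -0.06] w 9.9
s35 hub [240.12 199.12] angle from up 30.9 mm 9.83 contrast 64.5
t: 30.18
ee_pos: [561.3, 76.1, 87.3]
orientation: [1.046, 1.349, -1.227]
ft_force: [2.3, -5.5, -4.3]
width: 9.7
t 30.23 tool tilt to +x deg 7.76 axis implied [559.   75.8  70.4] F [ 2.7 -4.8 -5.4] M [-0.63 -0.61  0.14] w 10.0
s36 hub [240.12 199.12] angle from up 25.1 mm 9.49 contrast 65.5
t: 30.72
ee_pos: [561.2, 76.1, 87.2]
orientation: [0.922, 1.487, -1.379]
ft_force: [1.9, -4.8, -2.6]
width: 9.9
t 30.77 tool tilt to +x deg 19.72 axis implied [555.6  75.4  71.2] F [ 2.2 -4.9 -4.3] M [-0.63 -0.76  0.28] w 9.6
s37 hub [240.12 199.12] angle from up 16.6 mm 8.98 contrast 64.1
```

```bash
python3 - <<'E'
import numpy as np
from scipy.optimize import least_squares
q=np.array([0,12,24,35.9,45.9,24,0, -11.8,-27.7,-39.7,-51.6]);h=np.array([10.06,9.91,9.75,9.38,8.98,9.83,10.06,10.05,9.83,9.49,8.98])
f=lambda v:v[0]+3*np.cos(np.radians(q-v[1]))-h
s=least_squares(f,[7,0]);print(s.x,f(s.x).round(2))
E
python3 -m crank '[[[0,0,0],[0,0,0],3],[[0,0,0],[0,0,0],3],[[0,0,0],[0,0,-5],3],[[0,0,0],[0,0,-5],3],[[0,0,0],[0,0,0],3]]'
python3 -m crank '[[[0,0,0],[0,0,0],0.5],[[0,0,0],[0,0,0],0.5],[[0,0,0],[0,0,0],0.5],[[0,0,0],[0,0,0],0.5],[[0,0,0],[0,0,0],0.5]]'
python3 -c "
from h import *
th();dial('s38');needle('s38',(240,199))"
```

```text
[ 7.06347531 -3.00389006] [-0.    0.05 -0.01  0.02  0.06 -0.09 -0.   -0.02 -0.04 -0.02  0.07]
t: 31.4
ee_pos: [561.6, 77.0, 86.7]
orientation: [0.806, 1.601, -1.505]
ft_force: [-0.7, 0.6, -0.4]
width: 29.8
t: 32.02
ee_pos: [561.0, 76.1, 88.1]
orientation: [0.805, 1.601, -1.507]
ft_force: [-2.2, -4.3, 3.3]
width: 9.5
t 32.02 tool tilt to +x deg 29.98 axis implied [552.6  75.1  73.4] F [-2.2 -4.3  3.3] M [-0.52  0.27  0.42] w 9.5
s38 hub [242.12 198.12] angle from up -13.3 mm 7.21 contrast 30.0
```

```bash
python3 -m crank '[[[0,0,0],[0,0,4],0.5],[[0,0,0],[0,0,6],0.5],[[0,0,0],[0,0,6],0.5],[[0,0,0],[0,0,6],0.5],[[0,0,0],[0,0,0],0.5]]'
python3 -c "
from h import *
dial('s39');th();needle('s39',(240,199))"
python3 -m crank '[[[0,0,0],[0,0,6],0.5],[[0,0,0],[0,0,6],0.5],[[0,0,0],[0,0,6],0.5],[[0,0,0],[0,0,6],0.5],[[0,0,0],[0,0,2.6],0.5]]'
python3 -m crank '[[[0,0,0],[0,0,0],0.5],[[0,0,0],[0,0,0],0.5]]'
python3 -c "
from h import *
dial('s40');th();needle('s40',(240,199))"
```

```text
t: 32.7
ee_pos: [560.3, 76.0, 88.1]
orientation: [1.046, 1.35, -1.228]
ft_force: [-0.7, -5.9, -0.8]
width: 9.8
t 32.75 tool tilt to +x deg 7.96 axis implied [558.1  75.7  71.3] F [-2.3 -6.8  1.8] M [-0.92  0.46  0.1 ] w 9.8
s39 hub [240.12 199.12] angle from up 30.4 mm 9.8 contrast 65.9
t: 33.38
ee_pos: [560.8, 76.1, 88.2]
orientation: [1.273, 1.027, -0.879]
ft_force: [-1.8, -8.7, 1.6]
width: 9.9
t: 33.62
ee_pos: [560.7, 76.2, 88.2]
orientation: [1.272, 1.029, -0.882]
ft_force: [-5.4, -9.0, 9.4]
width: 10.3
t 33.67 tool tilt to +x deg -18.62 axis implied [566.1  76.7  72.1] F [-6.1 -8.4  9.9] M [-1.29  0.61 -0.48] w 10.0
s40 hub [240.38 199.12] angle from up 35.1 mm 10.08 contrast 71.6
```

```bash
python3 -m crank '[[[0,0,0],[0,0,0],4],[[0,0,0],[0,0,0],4],[[0,0,0],[0,0,0],4],[[-1,0,0],[0,0,0],4],[[-2,0,0],[0,0,0],4]]'
python3 -m crank '[[[-3,0,0],[0,0,0],4],[[-4,0,0],[0,0,0],4],[[-3,0,0],[0,0,0],4],[[0,0,0],[0,0,0],4],[[0,0,0],[0,0,0],4]]'
python3 -c "
from h import *
dial('s41');th();needle('s41',(240,199));snap('top','t41.png')"
```

```text
t: 34.3
ee_pos: [551.0, 75.7, 116.2]
orientation: [1.271, 1.03, -0.882]
ft_force: [0.2, 0.8, 0.2]
width: 39.9
t: 34.92
ee_pos: [519.6, 72.5, 210.6]
orientation: [1.271, 1.029, -0.881]
ft_force: [-0.1, 0.7, 0.0]
width: 40.1
t 34.98 tool tilt to +x deg -18.56 axis implied [524.8  73.1 193.9] F [ 0.  -0.6  0.2] M [-0.01  0.1   0.02] w 39.8
s41 hub [240.38 199.12] angle from up 35.1 mm 10.08 contrast 71.5
```

View pics/s41.png

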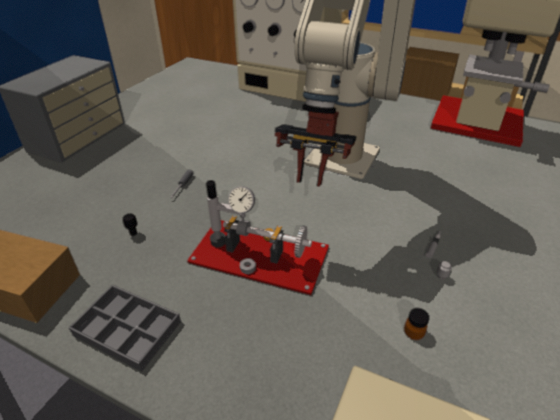

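View pics/s41c.png

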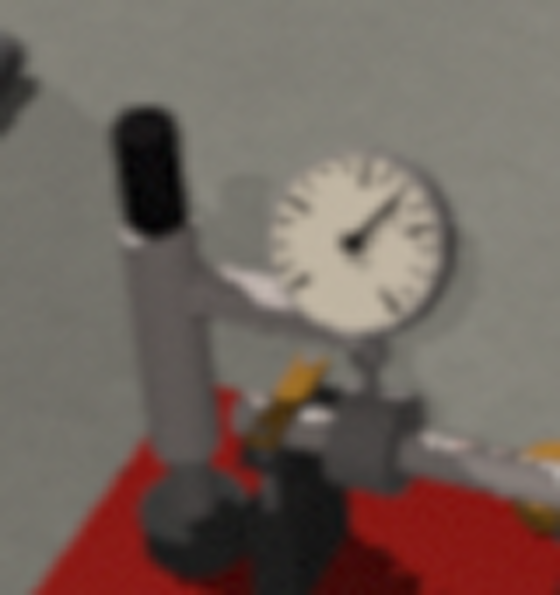

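View pics/t41.png

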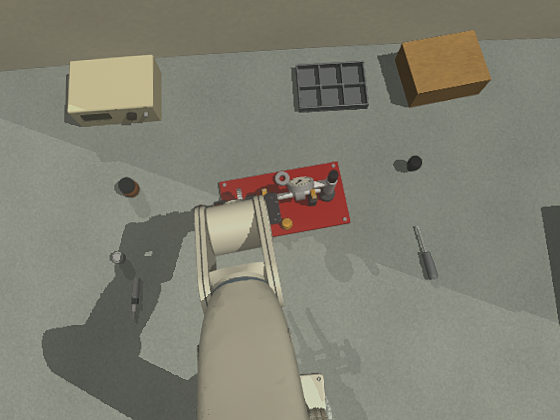

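The robot is clear of the stand, and the needle stays at 10.08 mm, the highest reading found (hub at about (240, 199) in the scene view). The other objects are at the same pixels as at the start. I'm handing the job in.

```bash
python3 -c "
from workcell import *
print(close_job())"
```

```text
the job is handed in; nothing more can be done
None
```

The job is handed in at about 35 s. The dial was set to mid-scale, and the collar's high spot is under the plunger, to within a few degrees.

**Carriage:** I lowered it by the knob until the plunger touched the collar and the needle read 7.75 mm, about 4° short of straight up. The end stop is at 16 mm, and the highest reading at any point was about 10.1 mm.

**High spot:** I turned the spindle by the handwheel about 50° past the peak on both sides. The readings matched on the two sides (8.98 mm on each), and a fitted curve put the peak within about 1–2°. After I turned the wheel to that point, the needle read 10.08 mm, equal to the highest reading I saw. It still read 10.08 mm after I let go and backed the gripper clear.

**What went wrong:**
- **Weak first grip:** the first handwheel grip was too shallow and slid towards the rim. In the pictures, the fingertips ended about 19 mm short of the reported tool point. I went deeper and gripped again firmly.
- **Gripper pulled off the wheel:** during one swing the fifth joint reached its limit (it read 0.108 against a limit of 0.11, so it may count as just outside its range). The gripper came off the wheel, but the needle hardly moved and I saw no contact with anything else.

**Final checks:** the largest force I saw on the tool was about 16 N, read only between moves. The plunger was not touched. The loose parts looked unmoved in the last scene and top pictures, although the arm hid part of the top view.

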